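# Clear the reagent pack off the kit carton and scan its barcode

### The arm

A 6-joint arm with a two-finger parallel gripper is mounted at the origin on the work surface. World frame = base frame: x ahead of the robot, y to its left, z up, the work surface at z = 0. Lengths are in mm, angles in rad, forces in N, time in s.
With the tool pointing down it reaches from about 350 to 875 mm from the base axis. Payload 4.2 kg.
Tool frame: the origin (TCP) lies midway between the tips of the shut fingers; the grasp point (between the pads) lies 19 mm behind it (arm.tcp_to_grasp is the distance from the TCP to the grasp point, in mm); z points along the fingers, y is the line along which they close (so a half turn about z gives the same grasp; the last joint's range is limited). The gripper opens to 85 mm and grips with 20 to 120 N. Pads are 22 mm wide; open, the fingers measure 114 mm over their backs; the gripper's body (76 mm by 85 mm) begins 54 mm behind the grasp point. The pads swing forward as they close: fully open they stand 13 mm farther back than shut.
Start: joints at [-1.083, 0.385, 0.008, 0, -1.194, -0.259], TCP at [141.773, -608.687, 231.312] pointing down, gripper open.
Joint ranges: [-3.14, 3.14], [-1.21, 2.06], [-1.07, 1.41], [-3.16, 2.05], [-2.99, -0.16], [-3.1, 3.1]. Speed limits (rad/s): [2.79, 2.79, 3.14, 3.14, 3.14, 3.14].

### API

Orientations are given as a unit quaternion [x, y, z, w].
In Python, from bench import arm, get_image gives the robot as it stands.
- The arm moves only by the tool drive_tool, never from a script. Its argument "deltas" is a list of rows, each a list of 2 entries, a list of its own where there are three numbers: the shift along the tool's x, y, z in cm, then the turn, a rotation vector about the tool's x, y, z in degrees. In form: [[[x, y, z], [ax, ay, az]], ...]. A call has 1 to 12 rows; each row shifts and turns the commanded pose from where the row before left it, along the tool's axes as they then stand; what a row does not reach is not made up. A row lasts 1/10 s, in which the tool goes at most 50 mm and 8.59 degrees, less where a joint would pass 70% of its speed; a pose out of reach is approached as far as the arm can. A call with a gripper value outside its range is refused whole. "claw" is the finger opening in cm, from 0 to 8.54, set as the call begins (left out, the last holds). The fingers move at their own pace and stop on an object; the grip force is fixed at half the most. Time passes only in rows, so rows that do not move let the fingers close. It gives the time, the measured TCP pose, the force, the opening and the grip force at its end, in the units of the state.
- arm.read_state(): the state, without advancing time (a new reading comes with each control period).
- get_image(name): name is "scene" or "top" or "wrist"; returns a dict with "img" (400x640x3 uint8, red, green, blue), "fx", "fy", "cx", "cy" (pixels), "eye" and "orientation" of the camera in the world; the wrist camera has in their place "mount" (4x4, takes a point from camera to tool coordinates, whose origin is the TCP and whose axes are the flange's). Camera axes: x right, y down, z forward; pixel columns grow to the right and rows downward; lengths in mm; the calibration is good to about 2 mm. A picture is of the moment at which its call begins: read the wrist's pose just before it. There is no depth.
- arm.job_done(): hands the job in; it is judged then, once.
The state is a dict: "clock": time; "joints": joint angles; "joint_vel": joint speeds; "joint_efforts": joint torques, N m; "position": TCP position; "ee_rot": TCP orientation; "contact_force": force on the tool from outside, world axes, zero at the start; "wrist_torque": the same for the moment, N m; "gripper_width": finger opening in mm; "grasp_force": force on a finger pad.
Only numpy, scipy, OpenCV 4.12 (cv2) and the standard library are available. Lean on these libraries where they do the work, as an engineer would, in place of code of your own. Each camera call takes 0.05 s, during which the arm holds its last target. There are 200 camera calls.

### The job

The kit carton has to be booked in, but a reagent pack lies on top of its barcode label. First put the pack away, upright with its caps up and fully down in the empty middle bay of its carrier, and let go of it; then take the scanner from its dock, aim its window at the middle of the label from about 15 cm away, looking more down than across, hold it steady there for two seconds, and stand it back in its dock. Set things down rather than letting them fall, and leave the carton, the other packs, the tube rack and the bottle where they are.

Things in the scene. Friction and masses are not known exactly. Their poses are not given: they have to be found in the camera images.
- kit: Closed cardboard kit carton, 110 (x) x 150 (y) x 60 (z) mm, about 0.9 kg, loose on the counter. Origin at the centre of its underside, z up. A white barcode label, 46 x 84 mm, is printed in the middle of its flat top.
- label (a point): Centre of the barcode label on the carton's top face, 60 mm above the counter; axes as the carton's: z is the label's upward normal, y its long side.
- pack: White rectangular plastic reagent pack, 38 mm thick (x), 56 wide (y), 122 high (z) plus two grey screw caps 23 mm across, 6 high on its top end; 0.2 to 0.4 kg. Origin at the centre of its foot (end without caps), z from foot to caps. Starts lying flat on the carton's top over the label, z level, roughly towards +y, x vertical. The carton's top is wide enough to stand it on.
- carrier: Grey open rack, fixed, 54 (x) x 210 (y) x 45 mm high: three bays in a row along y, walls 3 mm, each 48 (x) x 66 (y) mm inside, floor 6 mm up, centres 69 mm apart. Packs stand in it with their wide faces towards its x, either way round, only 13 mm apart in y (too close for a finger), caps 134 mm above the counter. Origin: centre of its underside, z up.
- bay (a point): Centre of the floor of the carrier's middle bay, the empty one, 6 mm above the counter; axes as the carrier's.
- pack_a: Identical reagent pack standing in the carrier's bay on the -y side; origin at the centre of its foot. Leave alone.
- pack_b: Identical reagent pack standing in the carrier's bay on the +y side; origin at the centre of its foot. Leave alone.
- dock: Black charging dock, fixed to the counter: plate 120 (x) x 90 (y) x 12 mm with a rim 12 mm high around a seat 60 (x) x 52 (y) mm for the scanner's foot; seat floor 12 mm above the counter. Origin at the centre of its underside, below the seat's centre, z up.
- scanner: Grey and black pistol-type barcode scanner, 0.26 kg, 165 mm tall, upright in the dock: foot 50 (x) x 42 (y) x 16 mm, handle 34 x 30 mm up to 110 mm, on top a head 95 mm long, 56 wide (y, flat sides), 42 high, whose window end faces the scanner's -x, dipped 25 degrees below level. Origin: centre of the foot's underside, z up. Reads by itself, no trigger needed.
- scanner_head (a point): Centre of the scanner's head, 14 mm towards -x from the scanner's origin axis and 135 mm above its foot; axes as the scanner's. A grip across the 56 mm wide head (scanner's y) here holds it.
- window (a point): Centre of the reading window on the front of the scanner's head, 48 mm ahead of the head's centre. Its x axis is the line of sight, out of the window, 25 degrees below level when the scanner stands upright (scanner's -x and down); z lies in the scanner's plane of symmetry and is roughly its up.
- rack: White tube rack with capped tubes, 60 x 200 mm, 84 mm high, loose; origin at the centre of its underside. Leave alone.
- bottle: Amber reagent bottle, 68 mm diameter, 130 mm high, standing loose; origin at the centre of its underside. Leave alone.
Things that resemble listed ones, but are neither listed nor needed, are in the scene too. What is shaped like the pack but green or red is not meant.

How it is judged (in metres and radians):
On the way, in this order (a step that is already met when the one before it is completed fails the run):
1. the reagent pack stands upright, fully down in the carrier's middle bay, released and at rest (horizontal distance between pack and bay below 0.01 m and z of pack in the frame of bay between -0.006 and 0.006 m and angle between pack's own z axis and vertical below 0.12 rad and linear speed of pack below 0.03 m/s and contact force between the fingers and pack below 0.2 N), for 0.2 s.
2. the scanner's window is held steady for 1 s, 50 to 220 mm from the label's centre, line of sight passing within 20 mm of that centre and within 45 degrees of straight down (x of label in the frame of window between 0.05 and 0.22 m and y of label in the frame of window between -0.02 and 0.02 m and z of label in the frame of window between -0.02 and 0.02 m and angle between the x axis of window and the z axis of label, either way round below 0.79 rad and linear speed of scanner below 0.03 m/s and angular speed of scanner below 0.25 rad/s), for 1 s.
At the end, for the whole second after the job is handed in: Pack upright (7 deg), caps up, foot within 10 mm of the middle bay's centre and 6 mm of its floor; scanner upright (7 deg) in its dock, within 10 mm of the seat's centre and 6 mm of its floor; both at rest; carton, tube rack, bottle within 30 mm and the other packs within 20 mm of their starts (horizontal distance between pack and bay below 0.01 m and z of pack in the frame of bay below 0.006 m and angle between each of pack, scanner's own z axis and vertical below 0.12 rad and linear speed of each of pack, scanner below 0.03 m/s and horizontal distance between scanner and dock below 0.01 m and z of scanner in the frame of dock below 0.018 m and distance of each of kit, rack, bottle from where it was at the start of the episode below 0.03 m and distance of each of pack_a, pack_b from where it was at the start of the episode below 0.02 m); the robot touches nothing.
It fails at once if the pack or the scanner is let fall (moves faster than 0.5 m/s while no finger touches it) ((linear speed of pack above 0.5 m/s and contact force between the fingers and pack below 0.05 N) or (linear speed of scanner above 0.5 m/s and contact force between the fingers and scanner below 0.05 N)).
It fails at once if another pack or the bottle is tipped by more than 20 degrees, or the kit carton, tube rack or bottle is shifted by more than 50 mm (angle between any of pack_a, pack_b, bottle's own z axis and vertical above 0.35 rad or distance of any of kit, rack, bottle from where it was at the start of the episode above 0.05 m).
It also fails if it takes over 72 s, if anything falls off the work surface, if the arm or the gripper's body presses on something with over 40 N, if the wrist force passes 120 N, or if a joint passes its speed limit or range.

## Working session

There is one attempt and no reset: what is moved stays moved. The work goes in short steps, Python scripts to look and compute and a tool call to move; the robot and the scene stay as the last step left them, time stands still between calls to the robot, and variables do not carry over. Pictures are saved under pics/ and viewed, at most 12 in all, crops included, and the job is handed in when it is done.

Besides the shell and the picture viewer there is one more tool, called after "Request:" by a JSON object that holds its "name" and its "arguments". drive_tool: Moves the arm, as the interface text tells. Its arguments: {"type":"object","properties":{"deltas":{"type":"array"},"claw":{"type":"number"}},"required":["deltas"]}

```bash
mkdir -p pics; ls; cat > h.py <<'E'
import numpy as np,cv2,json
from scipy.spatial.transform import Rotation as R
from bench import arm,get_image
def snap(n,f):
    s=arm.read_state(); d=get_image(n); cv2.imwrite('pics/'+f+'.png',d['img'][...,::-1])
    if n=='wrist':
        T=np.eye(4);T[:3,:3]=R.from_quat(s['ee_rot']).as_matrix();T[:3,3]=s['position']
        T=T@np.array(d['mount'])
    else:
        T=np.eye(4);T[:3,3]=d['eye'];T[:3,:3]=R.from_quat(d['orientation']).as_matrix() if np.size(d['orientation'])==4 else np.array(d['orientation'])
    c=dict(T=T.tolist(),k=[d['fx'],d['fy'],d['cx'],d['cy']]); json.dump(c,open('pics/'+f+'.json','w'))
def ray(f,p):
    c=json.load(open('pics/'+f+'.json'));T=np.array(c['T']);fx,fy,cx,cy=c['k']
    return T[:3,3],T[:3,:3]@np.array([(p[0]-cx)/fx,(p[1]-cy)/fy,1.])
def onz(f,p,z):
    o,d=ray(f,p);return o+d*(z-o[2])/d[2]
def proj(f,P):
    c=json.load(open('pics/'+f+'.json'));T=np.array(c['T']);fx,fy,cx,cy=c['k']
    q=T[:3,:3].T@(np.array(P)-T[:3,3]);return [fx*q[0]/q[2]+cx,fy*q[1]/q[2]+cy]
def tri(*fp):
    A=0;b=0
    for f,p in fp:
        o,d=ray(f,p);d=d/np.linalg.norm(d);M=np.eye(3)-np.outer(d,d);A=A+M;b=b+M@o
    return np.linalg.solve(A,b)
E
python3 - <<'E'
from h import *
import cv2
snap('scene','s0');snap('top','t0')
a=cv2.imread('pics/t0.png');b=cv2.imread('pics/s0.png')
for n in('s0','t0'):
    c=json.load(open('pics/'+n+'.json'));print(c)
print(arm.read_state())
E
```

```text
pics
{'T': [[0.5259427569972872, 0.5130375582150366, -0.6783632361963945, 1260.9455083449982], [0.8505198423099993, -0.3176850563203517, 0.4191565373791857, -450.16574089479957], [-0.0004628164498204912, -0.7974137375613037, -0.6034327774901243, 753.5158709298922], [0.0, 0.0, 0.0, 1.0]], 'k': [441.20255919706426, 441.20255919706426, 321.3388533752179, 201.4355668843495]}
{'T': [[-0.021332473994407353, -0.9939579685932869, 0.10766839008355564, 465.86769310155785], [-0.9993385099181888, 0.018026623137213538, -0.03158454452359675, 15.25180854785113], [0.029452812221791698, -0.1082709449860656, -0.9936850277246068, 1015.9620398849969], [0.0, 0.0, 0.0, 1.0]], 'k': [384.66907337770823, 384.66907337770823, 317.73477192503725, 208.0512749910404]}
{'clock': 0.1, 'joints': array([-1.08340642e+00,  3.85479726e-01,  6.75531664e-03, -4.66422499e-04,
       -1.19398717e+00, -2.58617090e-01]), 'joint_vel': array([-0.0010183 , -0.00223832,  0.00252229,  0.00244313, -0.00083405,
        0.00023061]), 'joint_efforts': array([-4.85834098e-04, -3.93319702e+01,  1.88929099e+01,  4.19787169e+00,
       -2.57226638e-03,  7.36025299e-06]), 'position': array([ 141.65492145, -608.19619439,  230.32345579]), 'ee_rot': array([-1.14051615e-01,  9.93474340e-01,  9.70768104e-04, -1.47109538e-04]), 'contact_force': array([0.65464982, 0.41977   , 1.33481685]), 'wrist_torque': array([-0.00955993, -0.00250202,  0.02109084]), 'grasp_force': 0.0, 'gripper_width': 85.35338085058366}
```

View pics/t0.png

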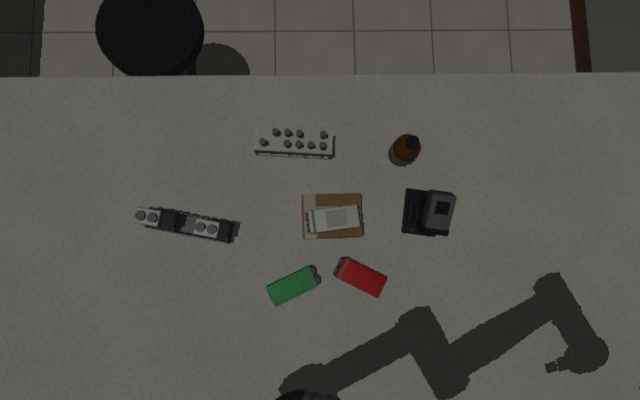

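View pics/s0.png

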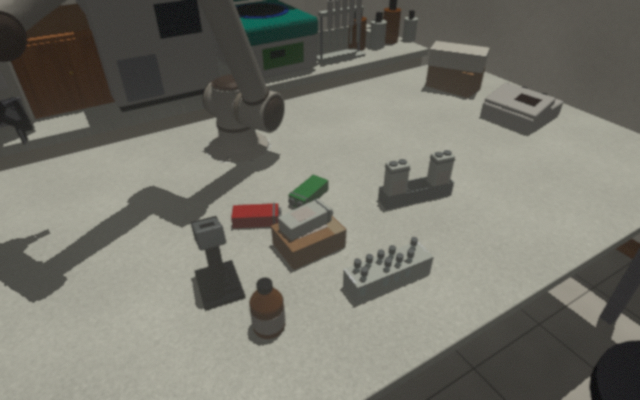

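Top view: candidates for the pack are the white one on the carton at (333,219), the green one at (293,285), the red one at (361,277), and the white racked packs at (148,216) and (207,228). By the description I want the white one on the carton. Its caps are on the left (+y), at about (308,220). The scanner is at (440,210), with its window end apparently to the left. I'll check this in a close crop.

```bash
python3 - <<'E'
from h import *
t=cv2.imread('pics/t0.png');s=cv2.imread('pics/s0.png')
z=lambda i,x,y,w,h,k:cv2.resize(i[y:y+h,x:x+w],None,fx=k,fy=k,interpolation=cv2.INTER_CUBIC)
A=np.hstack([z(t,290,180,80,70,5),z(t,395,180,80,70,5)])   # 400x350 each
B=np.hstack([z(t,125,195,125,62,3.2),z(s,260,190,125,62,3.2)])
o=np.vstack([A,B]);o=cv2.convertScaleAbs(o,alpha=1.6);print(o.shape);cv2.imwrite('pics/c0.png',o)
for n,p,h in(('packc',(333,219),98),('bot',(406,145),120),('scan',(440,210),165),('ra',(148,216),134),('rb',(207,228),134)):print(n,onz('t0',p,h).round())
E
```

```text
(548, 800, 3)
packc [538. -50.  98.]
bot [ 711. -229.  120.]
scan [ 549. -286.  165.]
ra [550. 373. 134.]
rb [520. 240. 134.]
```

View pics/c0.png

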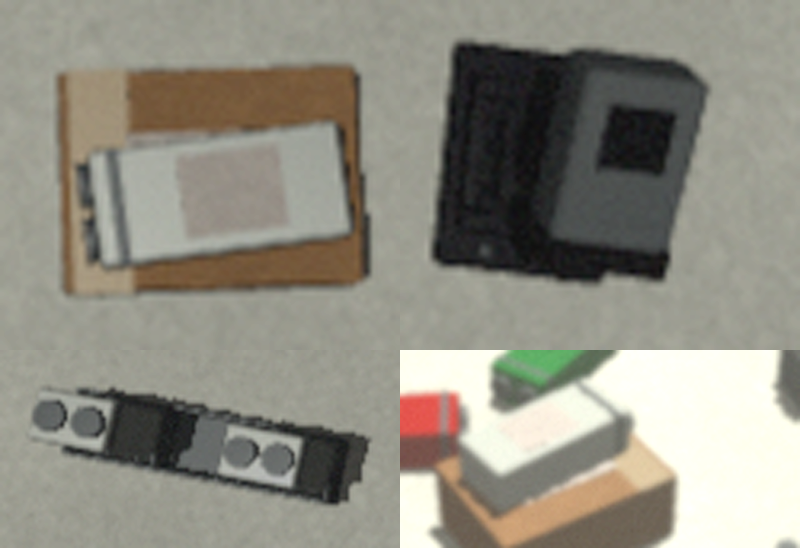

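The crop confirms it. The white pack lies on the brown carton with its caps at +y, red and green lie directly on the counter, and the carrier's middle bay is empty. Next I'll compute the first move, to a wrist viewing pose.

```bash
cat >> h.py <<'E'
def pose():
    s=arm.read_state();return np.array(s['position']),R.from_quat(s['ee_rot'])
def down(th,tilt=0):
    """tool down, tool x at heading th deg, then turned tilt deg about tool y"""
    x=np.array([np.cos(np.radians(th)),np.sin(np.radians(th)),0]);z=np.array([0,0,-1.])
    return R.from_matrix(np.c_[x,np.cross(z,x),z])*R.from_rotvec([0,np.radians(tilt),0])
def go(tp,tr,N,p=None):
    """N equal rows from pose p (default now) to target (tp,tr)"""
    p0,r0=p or pose()
    rel=r0.inv()*tr;t=r0.inv().apply(np.array(tp)-p0)/10
    st=R.from_rotvec(rel.as_rotvec()/N);A=sum((st**k).as_matrix() for k in range(N))
    print(N,'x',np.linalg.solve(A,t).round(2).tolist(),np.degrees(st.as_rotvec()).round(2).tolist())
    return (np.array(tp,float),tr)
E
python3 - <<'E'
from h import *
snap('wrist','w0');d=get_image('wrist');print(np.array(d['mount']).round(2),d['fx'])
go([480,-50,400],down(-90),12);go([480,-50,400],down(-90),11)
E
```

```text
[[   0.     -0.96   -0.29   74.17]
 [   1.     -0.      0.      0.67]
 [  -0.     -0.29    0.96 -141.24]
 [   0.      0.      0.      1.  ]] 338.3440679860856
12 x [-5.77, 1.06, -1.41] [0.01, 0.0, -6.41]
11 x [-6.29, 1.19, -1.54] [0.01, 0.0, -6.99]
```

```bash
python3 - <<'E'
from h import *
go([500,-110,400],down(-90),16)
E
```

```text
16 x [-4.12, 0.37, -1.06] [0.0, 0.0, -4.81]
```

Request:
{"name": "drive_tool", "arguments": {"deltas": [[[-4.12,0.37,-1.06],[0,0,-4.81]],[[-4.12,0.37,-1.06],[0,0,-4.81]],[[-4.12,0.37,-1.06],[0,0,-4.81]],[[-4.12,0.37,-1.06],[0,0,-4.81]],[[-4.12,0.37,-1.06],[0,0,-4.81]],[[-4.12,0.37,-1.06],[0,0,-4.81]],[[-4.12,0.37,-1.06],[0,0,-4.81]],[[-4.12,0.37,-1.06],[0,0,-4.81]],[[-4.12,0.37,-1.06],[0,0,-4.81]],[[-4.12,0.37,-1.06],[0,0,-4.81]],[[-4.12,0.37,-1.06],[0,0,-4.81]],[[-4.12,0.37,-1.06],[0,0,-4.81]]]}}

```text
clock: 1.4
position: [480.6, -272.4, 358.5]
ee_rot: [-0.581, 0.814, 0.0, -0.0]
contact_force: [0.1, 0.4, 0.3]
gripper_width: 85.7
grasp_force: 0.0
```

Request:
{"name": "drive_tool", "arguments": {"deltas": [[[-4.12,0.37,-1.06],[0,0,-4.81]],[[-4.12,0.37,-1.06],[0,0,-4.81]],[[-4.12,0.37,-1.06],[0,0,-4.81]],[[-4.12,0.37,-1.06],[0,0,-4.81]],[[0,0,0],[0,0,0]],[[0,0,0],[0,0,0]]]}}

```text
clock: 2.0
position: [499.5, -109.6, 401.1]
ee_rot: [0.708, -0.706, 0.0, -0.0]
contact_force: [0.0, -0.1, -0.0]
gripper_width: 85.3
grasp_force: 0.0
```

```bash
python3 - <<'E'
from h import *
snap('wrist','w1');s=arm.read_state();print(s['position'],s['ee_rot'],s['joints'],s['clock'])
i=cv2.imread('pics/w1.png');cv2.imwrite('pics/w1v.png',cv2.convertScaleAbs(cv2.resize(i,(800,500),interpolation=cv2.INTER_CUBIC),alpha=1.5))
E
```

```text
[ 499.37330298 -110.42036267  400.60203508] [ 7.07548131e-01 -7.06665081e-01 -2.47524098e-04  2.07786329e-04] [ 1.00085322e-01  1.15111923e-01  5.95111367e-02 -1.20039191e-04
 -1.51583068e+00 -9.88298674e-02] 2.05
```

View pics/w1v.png

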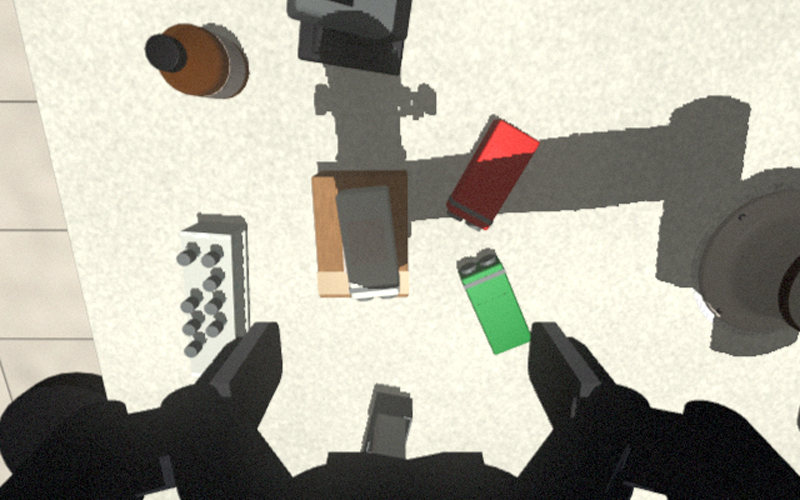

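The wrist view (scaled 1.25) shows the carton at about (362,233), with the pack's top corners at (337,190), (387,184), (399,283) and (350,290). Its caps are at (375,295), facing down the picture (+y). The scanner head is at the top, at about (355,20).

```bash
python3 - <<'E'
from h import *
T=[(90,152),(337,123),(352,235),(105,268)];W=[(350,290),(337,190),(387,184),(399,283)]
P=[]
for a,b in zip(T,W):
    q=tri(('t0',(290+a[0]/5-.4,180+a[1]/5-.4)),('w1',(b[0]/1.25,b[1]/1.25)));P.append(q);print(q.round(1), onz('w1',(b[0]/1.25,b[1]/1.25),98).round(1),onz('t0',(290+a[0]/5-.4,180+a[1]/5-.4),98).round(1))
P=np.array(P);print('c',P.mean(0).round(1));v=P[0]+P[3]-P[1]-P[2];print('len',np.linalg.norm(v)/2,'axis heading',np.degrees(np.arctan2(v[1],v[0])))
# carton top corners wrist
for b in[(312,178),(408,170),(408,296),(319,296)]:print('kit',onz('w1',(b[0]/1.25,b[1]/1.25),60).round(1))
for b in[(58,72),(355,68),(365,278),(65,293)]:print('kit top',onz('t0',(290+b[0]/5-.4,180+b[1]/5-.4),60).round(1))
E
```

```text
[563.2  10.4  77.2] [560.3   1.7  98. ] [561.1  10.5  98. ]
[ 573.1 -110.2   86.8] [ 570.1 -111.8   98. ] [ 573.  -108.8   98. ]
[ 518.7 -116.3   84.4] [ 517.4 -118.3   98. ] [ 518.8 -114.3   98. ]
[505.9   4.   70.6] [504.9  -6.9  98. ] [505.4   4.4  98. ]
c [540.2 -53.   79.8]
len 121.50111436934645 axis heading 95.39253372336428
kit [ 603.9 -119.3   60. ]
kit [ 495.1 -128.6   60. ]
kit [494.2  25.3  60. ]
kit [604.1  25.6  60. ]
kit top [605.6  25.6  60. ]
kit top [ 605.1 -124.    60. ]
kit top [ 499.4 -125.4   60. ]
kit top [495.  24.  60.]
```

```bash
python3 - <<'E'
from h import *
go([539,-125,250],down(-84.5),5)
E
```

```text
5 x [0.32, -0.78, 3.01] [0.01, 0.0, -1.09]
```

Request:
{"name": "drive_tool", "arguments": {"deltas": [[[0.32,-0.78,3.01],[0,0,-1.09]],[[0.32,-0.78,3.01],[0,0,-1.09]],[[0.32,-0.78,3.01],[0,0,-1.09]],[[0.32,-0.78,3.01],[0,0,-1.09]],[[0.32,-0.78,3.01],[0,0,-1.09]],[[0,0,0],[0,0,0]],[[0,0,0],[0,0,0]]]}}

```text
clock: 2.75
position: [539.0, -126.2, 250.3]
ee_rot: [0.74, -0.673, -0.0, 0.001]
contact_force: [-0.6, 0.1, 0.4]
gripper_width: 85.3
grasp_force: 0.0
```

```bash
python3 - <<'E'
from h import *
snap('wrist','w2');s=arm.read_state();print(s['position'],s['ee_rot'],s['joints'],s['clock'])
i=cv2.imread('pics/w2.png');i=cv2.convertScaleAbs(i[60:360,140:540],alpha=1.7);i=cv2.resize(i,None,fx=2,fy=2,interpolation=cv2.INTER_CUBIC);cv2.imwrite('pics/w2v.png',i)
for y in(-110,10):
  for x in (515,565): print(proj('w2',[x,y,98]))
E
```

```text
[ 539.56341617 -125.93495131  251.61379875] [ 7.39810507e-01 -6.72814823e-01  7.75776442e-04 -1.61790796e-04] [ 6.37723290e-02  2.49098210e-01 -1.37136233e-01  9.61192412e-04
 -1.18325053e+00  3.06467112e-02] 2.8
[np.float64(347.4640667184191), np.float64(201.40915057755024)]
[np.float64(292.5722329675413), np.float64(196.49794556047232)]
[np.float64(333.89799359611897), np.float64(314.0768061174847)]
[np.float64(284.54253272809433), np.float64(310.1684012663244)]
```

View pics/w2v.png

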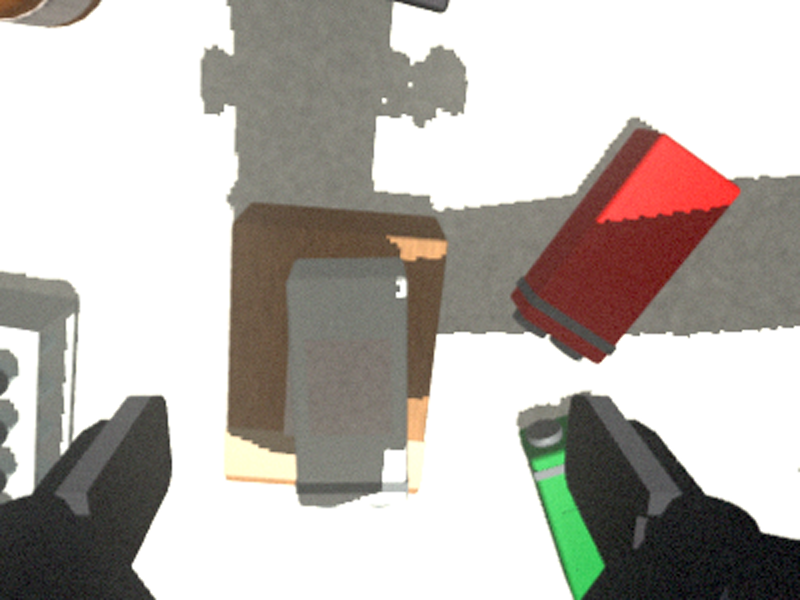

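```bash
python3 - <<'E'
from h import *
from scipy.optimize import least_squares
W2=[(297,491),(288,279),(408,276),(408,490)];T=[(90,152),(337,123),(352,235),(105,268)]
obs=[('w2',[(140+a/2-.25,60+b/2-.25) for a,b in W2],1),('t0',[(290+a/5-.4,180+b/5-.4) for a,b in T],1)]
def cor(q):
    c,s=np.cos(q[3]),np.sin(q[3]);ax=np.array([c,s,0]);w=np.array([s,-c,0]);C=np.array(q[:3])
    return [C+ax*61+w*28,C-ax*61+w*28,C-ax*61-w*28,C+ax*61-w*28]
for sel in(obs,obs[:1],obs[1:]):
    f=lambda q:np.concatenate([k*(np.array(proj(n,P))-np.array(o)) for n,os,k in sel for P,o in zip(cor(q),os)])
    r=least_squares(f,[539,-53,95,1.66]);print(r.x[:3].round(1),np.degrees(r.x[3]).round(1),'res',r.fun.round(1).tolist())
k=[(233,222),(446,240),(416,491),(226,479)]
for a,b in k:print('kit',onz('w2',(140+a/2-.25,60+b/2-.25),60).round(1))
E
```

```text
[539.7 -48.5  85.4] 96.1 res [1.1, 2.1, 0.2, -3.6, -0.5, -2.8, -1.0, 2.0, -1.9, 0.6, -1.8, 0.2, -1.6, 0.5, -2.0, 0.3]
[539.4 -43.1  75.4] 96.1 res [1.9, 0.9, 1.2, -1.1, -1.4, -0.4, -1.8, 0.7]
[540.9 -53.3  81. ] 96.1 res [0.0, 0.2, -0.1, -0.1, 0.1, 0.1, -0.1, -0.2]
kit [ 605.4 -121.8   60. ]
kit [ 498.3 -122.6   60. ]
kit [496.5  24.   60. ]
kit [603.9  26.1  60. ]
```

```bash
python3 - <<'E'
from h import *
from scipy.optimize import least_squares
W2=[(297,491),(288,279),(408,276),(408,490)];T=[(90,152),(337,123),(352,235),(105,268)]
obs=[('w2',[(140+a/2-.25,60+b/2-.25) for a,b in W2],1),('t0',[(290+a/5-.4,180+b/5-.4) for a,b in T],2)]
def cor(q):
    c,s=np.cos(q[3]),np.sin(q[3]);ax=np.array([c,s,0])*q[4];w=np.array([s,-c,0])*q[5];C=np.array(q[:3])
    return [C+ax+w,C-ax+w,C-ax-w,C+ax-w]
f=lambda q:np.concatenate([k*(np.array(proj(n,P))-np.array(o)) for n,os,k in obs for P,o in zip(cor(q),os)])
r=least_squares(f,[539,-53,95,1.66,61,28]);print(r.x.round(2),np.degrees(r.x[3]),'res',r.fun.round(1).tolist())
E
```

```text
[539.81 -51.99  93.06   1.68  58.21  27.88] 96.08863976629239 res [0.5, 1.3, -0.4, -1.9, 0.2, -1.2, -0.4, 1.1, 1.3, 0.2, -2.1, -0.1, -1.8, 0.7, 1.1, -0.3]
```

```bash
python3 - <<'E'
from h import *
r=down(-84,25);d=r.apply([0,0,1]);G=np.array([539.6,-48,85.])
tcp=G+19*d;print(tcp)
p=go(tcp-90*d,r,6);go(tcp,r,6,p)
E
```

```text
[540.43933711 -55.98575918  67.78015205]
6 x [-2.09, -0.12, 1.36] [0.01, 4.16, -0.1]
6 x [-0.0, -0.0, 1.5] [0.0, 0.0, 0.0]
```

Request:
{"name": "drive_tool", "arguments": {"deltas": [[[-2.09,-0.12,1.36],[0,4.16,-0.1]],[[-2.09,-0.12,1.36],[0,4.16,-0.1]],[[-2.09,-0.12,1.36],[0,4.16,-0.1]],[[-2.09,-0.12,1.36],[0,4.16,-0.1]],[[-2.09,-0.12,1.36],[0,4.16,-0.1]],[[-2.09,-0.12,1.36],[0,4.16,-0.1]],[[0,0,0],[0,0,0]],[[0,0,1.5],[0,0,0]],[[0,0,1.5],[0,0,0]],[[0,0,1.5],[0,0,0]]]}}

```text
clock: 3.8
position: [539.2, -35.8, 109.6]
ee_rot: [0.726, -0.653, 0.161, 0.143]
contact_force: [-0.7, 1.1, -0.0]
gripper_width: 85.8
grasp_force: 0.0
```

```bash
python3 - <<'E'
from h import *
r=down(-84,25);d=r.apply([0,0,1]);go(np.array([539.6,-48,85.])+19*d,r,3)
s=arm.read_state();print(s['position'],s['contact_force'],s['joints'])
E
```

```text
3 x [0.02, 0.03, 1.55] [-0.07, 0.05, -0.01]
[539.2356739  -35.78875956 109.62166414] [-0.71185122  1.08056645 -0.04923002] [ 0.41954859  0.38280799 -0.60995386  0.5874697  -0.80845212 -0.77450539]
```

Request:
{"name": "drive_tool", "arguments": {"deltas": [[[0.02,0.03,1.5],[0,0,0]],[[0.02,0.03,1.5],[0,0,0]],[[0,0,1.5],[0,0,0]],[[0,0,0],[0,0,0]]]}}

```text
clock: 4.2
position: [539.1, -56.5, 67.6]
ee_rot: [0.725, -0.653, 0.16, 0.145]
contact_force: [-0.3, 0.3, 0.7]
gripper_width: 85.7
grasp_force: 0.0
```

Request:
{"name": "drive_tool", "arguments": {"deltas": [[[0,0,0],[0,0,0]],[[0,0,0],[0,0,0]],[[0,0,0],[0,0,0]],[[0,0,0],[0,0,0]],[[0,0,0],[0,0,0]],[[0,0,0],[0,0,0]],[[0,0,0],[0,0,0]],[[0,0,0],[0,0,0]]], "claw": 4.5}}

```text
clock: 5.0
position: [540.4, -54.5, 68.8]
ee_rot: [0.726, -0.652, 0.161, 0.144]
contact_force: [0.9, 1.7, 6.9]
gripper_width: 54.7
grasp_force: 64.6
```

```bash
python3 - <<'E'
from h import *
s=arm.read_state();print(s['position'],s['contact_force'],s['gripper_width'],s['grasp_force'])
p0,r0=pose();p=(p0,r0)
p=go(p0+[8,3,80],r0,4,p)
r2=down(-129,-65)
d=r2.apply([0,0,1])
p=go(np.array([551,-49,135+35])+19*d,r2,12,p)
E
```

```text
[540.43522339 -54.45661488  68.83850796] [0.85405348 1.66244261 6.89277221] 54.69206478019226 64.58690643310547
4 x [0.8, -0.21, -1.84] [0.0, 0.0, 0.0]
12 x [-0.2, -0.1, -0.06] [1.42, -7.07, 3.91]
```

Request:
{"name": "drive_tool", "arguments": {"deltas": [[[0.8,-0.2,-1.84],[0,0,0]],[[0.8,-0.2,-1.84],[0,0,0]],[[0.8,-0.2,-1.84],[0,0,0]],[[0.8,-0.2,-1.84],[0,0,0]],[[0,0,0],[0,0,0]]]}}

```text
clock: 5.5
position: [548.3, -51.0, 149.2]
ee_rot: [0.726, -0.653, 0.161, 0.142]
contact_force: [1.4, 0.8, -2.4]
gripper_width: 55.0
grasp_force: 64.8
```

Request:
{"name": "drive_tool", "arguments": {"deltas": [[[-0.2,-0.1,-0.06],[1.42,-7.07,3.91]],[[-0.2,-0.1,-0.06],[1.42,-7.07,3.91]],[[-0.2,-0.1,-0.06],[1.42,-7.07,3.91]],[[-0.2,-0.1,-0.06],[1.42,-7.07,3.91]],[[-0.2,-0.1,-0.06],[1.42,-7.07,3.91]],[[-0.2,-0.1,-0.06],[1.42,-7.07,3.91]],[[-0.2,-0.1,-0.06],[1.42,-7.07,3.91]],[[-0.2,-0.1,-0.06],[1.42,-7.07,3.91]],[[-0.2,-0.1,-0.06],[1.42,-7.07,3.91]],[[-0.2,-0.1,-0.06],[1.42,-7.07,3.91]],[[-0.2,-0.1,-0.06],[1.42,-7.07,3.91]],[[-0.2,-0.1,-0.06],[1.42,-7.07,3.91]]]}}

```text
clock: 6.7
position: [559.4, -37.4, 159.5]
ee_rot: [-0.36, 0.763, 0.232, 0.485]
contact_force: [-0.8, 1.3, -4.4]
gripper_width: 55.0
grasp_force: 64.7
```

```bash
python3 - <<'E'
from h import *
snap('scene','s1')
s=arm.read_state();print(s['clock'],s['position'],s['contact_force'],s['gripper_width'],s['grasp_force'],s['joints'])
r2=down(-129,-65);d=r2.apply([0,0,1]);print('G',s['position']-19*R.from_quat(s['ee_rot']).apply([0,0,1]))
go(np.array([551,-49,170])+19*d,r2,3)
i=cv2.imread('pics/s1.png')[80:300,170:450];cv2.imwrite('pics/s1v.png',cv2.convertScaleAbs(cv2.resize(i,None,fx=2.7,fy=2.7,interpolation=cv2.INTER_CUBIC),alpha=1.5))
E
```

```text
6.75 [557.24993264 -38.41731011 155.49703993] [-0.95256844 -0.24365988 -7.03501918] 55.26471977030151 64.81296300888062 [-0.49051048  0.43428725 -0.27169405 -1.3416453  -1.15246896  0.59671958]
G [546.36100706 -51.76995755 163.50566691]
3 x [-0.27, -0.06, 0.06] [-0.06, 0.02, -0.36]
```

View pics/s1v.png

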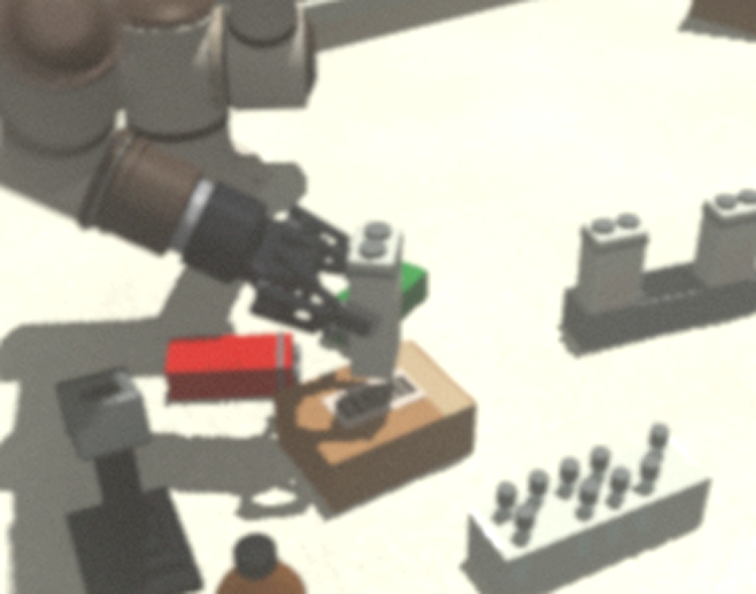

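The pack is held upright with caps up above the carton, at (375,300) in this crop. The label is visible at (375,400), and the carton looks unmoved. Next I'll lower it.

```bash
cat >> h.py <<'E'
E
python3 - <<'E'
from h import *
rg=R.from_quat([0.726,-0.652,0.161,0.144]);pg=np.array([540.4,-54.5,68.8])
ax=np.array([np.cos(np.radians(96)),np.sin(np.radians(96)),0])
foot=rg.inv().apply(np.array([540,-52,79])-61*ax-pg);zt=rg.inv().apply(ax);xt=rg.inv().apply([0,0,1])
json.dump([foot.tolist(),zt.tolist(),xt.tolist()],open('grip1.json','w'))
p,r=pose();f=p+r.apply(foot);z=r.apply(zt);print('foot',f,'z',z,'x',r.apply(xt))
# correct uprightness and go
fix=R.align_vectors([[0,0,1]],[z])[0];print(np.degrees(fix.as_rotvec()))
tr=fix*r;tgt=np.array([551,-49,63])-tr.apply(foot);go(tgt,tr,8)
E
```

```text
foot [549.8275506  -45.47459014  97.03232514] z [ 0.01401504 -0.01228535  0.99982631] x [-6.37029760e-01 -7.70839017e-01 -5.42120895e-04]
[-0.70393933 -0.80304923  0.        ]
8 x [0.4, -0.03, 0.16] [0.06, 0.0, -0.12]
```

Request:
{"name": "drive_tool", "arguments": {"deltas": [[[0.4,-0.03,0.16],[0.06,0,-0.12]],[[0.4,-0.03,0.16],[0.06,0,-0.12]],[[0.4,-0.03,0.16],[0.06,0,-0.12]],[[0.4,-0.03,0.16],[0.06,0,-0.12]],[[0.4,-0.03,0.16],[0.06,0,-0.12]],[[0.4,-0.03,0.16],[0.06,0,-0.12]],[[0.4,-0.03,0.16],[0.06,0,-0.12]],[[0.4,-0.03,0.16],[0.06,0,-0.12]],[[0,0,0],[0,0,0]],[[0,0,0],[0,0,0]]]}}

```text
clock: 7.75
position: [560.6, -39.8, 126.0]
ee_rot: [-0.367, 0.76, 0.224, 0.487]
contact_force: [0.4, -0.9, -3.3]
gripper_width: 55.1
grasp_force: 64.8
```

Request:
{"name": "drive_tool", "arguments": {"deltas": [[[0.09,0,0.04],[0,0,0]],[[0.09,0,0.04],[0,0,0]],[[0,0,0],[0,0,0]],[[0,0,0],[0,0,0]]]}}

```text
clock: 8.15
position: [560.6, -39.7, 124.2]
ee_rot: [-0.367, 0.76, 0.224, 0.487]
contact_force: [-1.6, -0.4, -3.0]
gripper_width: 55.4
grasp_force: 64.8
```

Request:
{"name": "drive_tool", "arguments": {"deltas": [[[0.09,0,0.04],[0,0,0]],[[0.09,0,0.04],[0,0,0]],[[0.09,0,0.04],[0,0,0]],[[0,0,0],[0,0,0]]]}}

```text
clock: 8.55
position: [560.5, -39.8, 120.9]
ee_rot: [-0.367, 0.76, 0.224, 0.487]
contact_force: [0.2, -1.1, -2.9]
gripper_width: 55.1
grasp_force: 64.8
```

Request:
{"name": "drive_tool", "arguments": {"deltas": [[[0.09,0,0.04],[0,0,0]],[[0.05,0,0.02],[0,0,0]],[[0,0,0],[0,0,0]]]}}

```text
clock: 8.85
position: [560.6, -39.8, 119.5]
ee_rot: [-0.367, 0.76, 0.224, 0.487]
contact_force: [1.0, 1.2, -2.4]
gripper_width: 54.9
grasp_force: 64.8
```

Request:
{"name": "drive_tool", "arguments": {"deltas": [[[0.09,0,0.04],[0,0,0]],[[0.05,0,0.02],[0,0,0]],[[0,0,0],[0,0,0]]]}}

```text
clock: 9.15
position: [560.5, -39.9, 118.0]
ee_rot: [-0.367, 0.76, 0.224, 0.487]
contact_force: [0.0, -0.3, -3.1]
gripper_width: 55.2
grasp_force: 64.8
```

Request:
{"name": "drive_tool", "arguments": {"deltas": [[[0.09,0,0.04],[0,0,0]],[[0,0,0],[0,0,0]]]}}

```text
clock: 9.35
position: [560.5, -39.9, 117.0]
ee_rot: [-0.367, 0.76, 0.224, 0.487]
contact_force: [-0.1, -0.0, -3.7]
gripper_width: 55.1
grasp_force: 64.8
```

Request:
{"name": "drive_tool", "arguments": {"deltas": [[[0.09,0,0.04],[0,0,0]],[[0,0,0],[0,0,0]]]}}

```text
clock: 9.55
position: [560.6, -39.9, 116.9]
ee_rot: [-0.367, 0.76, 0.225, 0.488]
contact_force: [-2.7, -0.8, 1.3]
gripper_width: 55.0
grasp_force: 65.4
```

Contact made: the force jumped by about 5 N. I'll release and back off along the tool axis.

Request:
{"name": "drive_tool", "arguments": {"deltas": [[[0,0,0],[0,0,0]],[[0,0,0],[0,0,0]],[[0,0,0],[0,0,0]],[[0,0,0],[0,0,0]],[[0,0,0],[0,0,0]]], "claw": 8.5}}

```text
clock: 10.05
position: [560.6, -39.9, 116.2]
ee_rot: [-0.367, 0.76, 0.224, 0.487]
contact_force: [-0.8, -0.0, 0.1]
gripper_width: 84.8
grasp_force: 0.0
```

Request:
{"name": "drive_tool", "arguments": {"deltas": [[[0,0,-2],[0,0,0]],[[0,0,-3],[0,0,0]],[[0,0,-3],[0,0,0]],[[0,0,-3],[0,0,0]],[[0,0,0],[0,0,0]]]}}

```text
clock: 10.55
position: [496.2, -119.8, 164.5]
ee_rot: [-0.367, 0.76, 0.222, 0.488]
contact_force: [-0.0, -0.9, 0.2]
gripper_width: 84.7
grasp_force: 0.0
```

```bash
python3 - <<'E'
from h import *
foot,zt,xt=map(np.array,json.load(open('grip1.json')))
r=R.from_quat([-0.367,0.76,0.225,0.488]);p=np.array([560.6,-39.9,116.9])
print('foot',p+r.apply(foot),'z',r.apply(zt),'x',r.apply(xt),np.degrees(np.arctan2(*r.apply(xt)[1::-1])))
s=arm.read_state();print(s['position'],s['joints'],s['gripper_width'])
h=np.degrees(np.arctan2(*r.apply(xt)[1::-1]))
th=h+180-90;print('th',th)
# view/pre-grasp: above the pack, looking with camera
P=go([551-30*np.cos(np.radians(th)),-49-30*np.sin(np.radians(th)),330],down(th),12)
E
```

```text
foot [554.6406689  -48.29044246  58.44397652] z [-0.00965479  0.00937879  0.99990941] x [-0.62919495 -0.77724657  0.00121499] -128.99078694483174
[ 496.15744404 -119.83105669  164.50471294] [-0.67522686  0.41765955 -0.27607844 -1.23457829 -1.28109177  0.66270969] 84.65041194585879
th -38.99078694483174
12 x [-1.48, -0.78, -0.61] [-4.27, 4.12, -6.58]
```

```bash
python3 - <<'E'
from h import *
th=-39;p,r=pose()
P=go(p+[0,0,170],r,4)
P=go([554.6-20*np.cos(np.radians(th)),-48.3-20*np.sin(np.radians(th)),330],down(th),14,P)
E
```

```text
4 x [-3.84, -0.09, -1.81] [0.0, 0.0, 0.0]
14 x [-0.5, -0.35, 0.46] [-3.66, 3.53, -5.64]
```

Request:
{"name": "drive_tool", "arguments": {"deltas": [[[-3.84,-0.09,-1.81],[0,0,0]],[[-3.84,-0.09,-1.81],[0,0,0]],[[-3.84,-0.09,-1.81],[0,0,0]],[[-3.84,-0.09,-1.81],[0,0,0]],[[-0.5,-0.35,0.46],[-3.66,3.53,-5.64]],[[-0.5,-0.35,0.46],[-3.66,3.53,-5.64]],[[-0.5,-0.35,0.46],[-3.66,3.53,-5.64]],[[-0.5,-0.35,0.46],[-3.66,3.53,-5.64]],[[-0.5,-0.35,0.46],[-3.66,3.53,-5.64]],[[-0.5,-0.35,0.46],[-3.66,3.53,-5.64]],[[-0.5,-0.35,0.46],[-3.66,3.53,-5.64]],[[-0.5,-0.35,0.46],[-3.66,3.53,-5.64]]]}}

```text
clock: 11.75
position: [537.7, -75.8, 343.6]
ee_rot: [0.775, -0.577, -0.109, -0.235]
contact_force: [0.0, -0.1, 0.2]
gripper_width: 85.1
grasp_force: 0.0
```

Request:
{"name": "drive_tool", "arguments": {"deltas": [[[-0.5,-0.35,0.46],[-3.66,3.53,-5.64]],[[-0.5,-0.35,0.46],[-3.66,3.53,-5.64]],[[-0.5,-0.35,0.46],[-3.66,3.53,-5.64]],[[-0.5,-0.35,0.46],[-3.66,3.53,-5.64]],[[-0.5,-0.35,0.46],[-3.66,3.53,-5.64]],[[-0.5,-0.35,0.46],[-3.66,3.53,-5.64]],[[0,0,0],[0,0,0]],[[0,0,0],[0,0,0]]]}}

```text
clock: 12.55
position: [540.3, -33.3, 328.4]
ee_rot: [0.943, -0.333, -0.002, -0.002]
contact_force: [0.1, -0.1, -0.0]
gripper_width: 85.0
grasp_force: 0.0
```

```bash
python3 - <<'E'
from h import *
snap('wrist','w3');s=arm.read_state();print(s['clock'],s['position'],s['joints'])
th=np.radians(-129);x=np.array([np.cos(th),np.sin(th),0]);y=np.array([-x[1],x[0],0]);C=np.array([554.6,-48.3,182])
print('pred top corners',[np.round(proj('w3',C+a*19*x+b*28*y)).tolist() for a,b in((1,1),(1,-1),(-1,-1),(-1,1))])
go([554.6-20*np.cos(np.radians(-39)),-48.3-20*np.sin(np.radians(-39)),330],down(-39),2)
i=cv2.imread('pics/w3.png');cv2.imwrite('pics/w3v.png',cv2.convertScaleAbs(cv2.resize(i,(800,500),interpolation=cv2.INTER_CUBIC),alpha=1.5))
E
```

```text
12.6 [540.60953864 -33.89823309 328.81619846] [ 0.23386245  0.18884261 -0.02161476 -0.0052998  -1.3614255   0.65877234]
pred top corners [[351.0, 126.0], [349.0, 191.0], [306.0, 190.0], [305.0, 126.0]]
2 x [-0.0, 0.12, -0.06] [-0.07, 0.14, 0.04]
```

View pics/w3v.png

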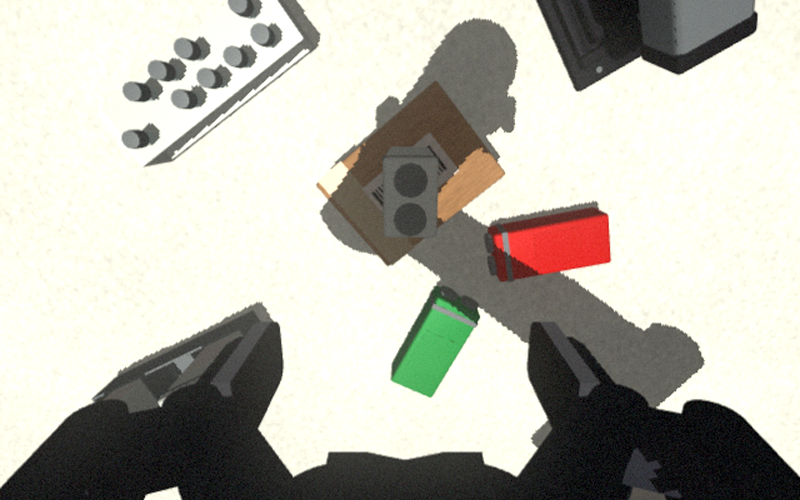

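Caps show at (411,181) and (411,217), with the pack's top corners at (384–438, 157–238). That matches the prediction within 2 px, so the pack stands on the carton as planned.

```bash
python3 - <<'E'
from h import *
c=onz('w3',(411/1.25,199/1.25),188);a=onz('w3',(411/1.25,181/1.25),188);b=onz('w3',(411/1.25,217/1.25),188)
print(c,np.degrees(np.arctan2(*(b-a)[1::-1])),np.linalg.norm(b-a)); print(onz('w3',(411/1.25,197.5/1.25),182))
C=(c+[554.6,-48.3,0])/2;print(C)
P=go([C[0],C[1],230],down(-39),4);P=go([C[0],C[1],134],down(-39),5,P)
E
```

```text
[554.77713925 -49.67722085 188.        ] 141.4118030445864 24.45678929553322
[554.65871644 -49.68268954 182.        ]
[554.68856962 -48.98861043  94.        ]
4 x [0.52, 0.08, 2.47] [-0.03, 0.07, 0.02]
5 x [0.0, 0.0, 1.92] [0.0, 0.0, 0.0]
```

Request:
{"name": "drive_tool", "arguments": {"deltas": [[[0.52,0.08,2.47],[-0.03,0.07,0.02]],[[0.52,0.08,2.47],[-0.03,0.07,0.02]],[[0.52,0.08,2.47],[-0.03,0.07,0.02]],[[0.52,0.08,2.47],[-0.03,0.07,0.02]],[[0,0,1.92],[0,0,0]],[[0,0,1.92],[0,0,0]],[[0,0,1.92],[0,0,0]],[[0,0,1.92],[0,0,0]],[[0,0,1.92],[0,0,0]],[[0,0,0],[0,0,0]],[[0,0,0],[0,0,0]]]}}

```text
clock: 13.7
position: [555.4, -50.3, 134.4]
ee_rot: [0.943, -0.334, 0.001, 0.0]
contact_force: [-0.4, -0.1, 0.8]
gripper_width: 84.9
grasp_force: 0.0
```

Request:
{"name": "drive_tool", "arguments": {"deltas": [[[0,0,0],[0,0,0]],[[0,0,0],[0,0,0]],[[0,0,0],[0,0,0]],[[0,0,0],[0,0,0]],[[0,0,0],[0,0,0]],[[0,0,0],[0,0,0]],[[0,0,0],[0,0,0]],[[0,0,0],[0,0,0]]], "claw": 2.8}}

```text
clock: 14.5
position: [555.4, -49.4, 134.8]
ee_rot: [0.943, -0.333, 0.001, 0.0]
contact_force: [-1.0, -0.6, 6.1]
gripper_width: 37.5
grasp_force: 61.4
```

```bash
python3 - <<'E'
from h import *
s=arm.read_state();print(s['position'],s['ee_rot'],s['contact_force'],s['gripper_width'],s['grasp_force'])
p,r=pose();P=go(p+[0,0,100],r,3)
P=go([500,150,270],down(-102.7),8,P)
E
```

```text
[555.41306293 -49.35258693 134.79461289] [ 9.42898081e-01 -3.33079240e-01  1.16594107e-03  2.63165815e-04] [-0.95662147 -0.60726389  6.0850614 ] 37.47242802961865 61.362061500549316
3 x [0.01, -0.0, -3.33] [0.0, 0.0, 0.0]
8 x [-2.7, -0.36, -0.44] [-0.01, -0.01, 7.97]
```

```bash
python3 - <<'E'
from h import *
p,r=pose();P=go(p+[0,0,150],r,4)
P=go([550,385,300],down(-102.7),14,P)
E
```

```text
4 x [0.01, -0.0, -3.75] [0.0, 0.0, 0.0]
14 x [-3.06, -1.16, -0.11] [-0.01, -0.01, 4.56]
```

Request:
{"name": "drive_tool", "arguments": {"deltas": [[[0,0,-2],[0,0,0]],[[0,0,-4.5],[0,0,0]],[[0,0,-4.5],[0,0,0]],[[0,0,-4],[0,0,0]],[[-3.06,-1.16,-0.11],[0,0,4.56]],[[-3.06,-1.16,-0.11],[0,0,4.56]],[[-3.06,-1.16,-0.11],[0,0,4.56]],[[-3.06,-1.16,-0.11],[0,0,4.56]],[[-3.06,-1.16,-0.11],[0,0,4.56]],[[-3.06,-1.16,-0.11],[0,0,4.56]],[[-3.06,-1.16,-0.11],[0,0,4.56]],[[-3.06,-1.16,-0.11],[0,0,4.56]]]}}

```text
clock: 15.7
position: [489.4, 201.4, 290.8]
ee_rot: [0.79, -0.613, -0.001, 0.002]
contact_force: [1.4, -0.1, -2.7]
gripper_width: 37.2
grasp_force: 61.0
```

Request:
{"name": "drive_tool", "arguments": {"deltas": [[[-3.06,-1.16,-0.11],[0,0,4.56]],[[-3.06,-1.16,-0.11],[0,0,4.56]],[[-3.06,-1.16,-0.11],[0,0,4.56]],[[-3.06,-1.16,-0.11],[0,0,4.56]],[[-3.06,-1.16,-0.11],[0,0,4.56]],[[-3.06,-1.16,-0.11],[0,0,4.56]],[[0,0,0],[0,0,0]],[[0,0,0],[0,0,0]],[[0,0,0],[0,0,0]]]}}

```text
clock: 16.6
position: [549.1, 385.0, 297.6]
ee_rot: [-0.624, 0.781, -0.001, -0.002]
contact_force: [-0.3, -0.4, -2.5]
gripper_width: 37.5
grasp_force: 61.1
```

```bash
python3 - <<'E'
from h import *
snap('wrist','w4');s=arm.read_state();print(s['clock'],s['position'],s['ee_rot'],s['joints'],s['gripper_width'])
i=cv2.imread('pics/w4.png');cv2.imwrite('pics/w4v.png',cv2.convertScaleAbs(cv2.resize(i,(800,500),interpolation=cv2.INTER_CUBIC),alpha=1.5))
E
```

```text
16.65 [549.17091222 384.81386942 298.33583686] [-6.24015406e-01  7.81411282e-01 -5.14501223e-04 -9.57316676e-04] [ 8.52133473e-01  4.33254423e-01  2.48762349e-01  6.84553072e-04
 -1.38837105e+00 -1.07531198e+00] 37.5448483335979
```

View pics/w4v.png

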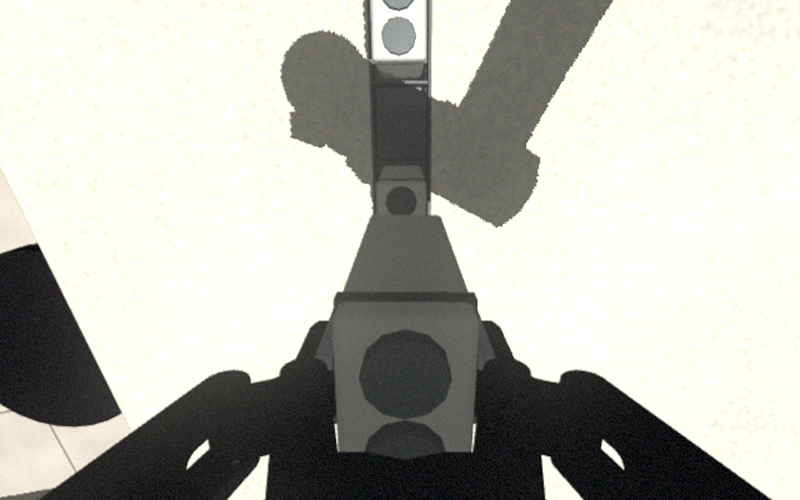

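The carrier is aligned with the picture: side walls at columns 372 and 431, pack_a's near cap at (398,36), pack_b's near cap at (401,201), and the empty bay between them at about row 120.

```bash
python3 - <<'E'
from h import *
i=cv2.imread('pics/w4.png').astype(int).sum(2)//3
print('col320 rows40-150',i[40:150,318:323].mean(1).astype(int).tolist())
print('col304',i[40:150,303:306].mean(1).astype(int).tolist())
for r in(95,110,120):print('row',r,'cols285-360',i[r-1:r+2,285:360].mean(0).astype(int).tolist())
a=onz('w4',(398/1.25,36/1.25),134);b=onz('w4',(401/1.25,201/1.25),134);print(a,b,(a+b)/2,np.linalg.norm(a-b),np.degrees(np.arctan2(*(b-a)[1::-1])))
for r in(68,115,160):print([onz('w4',(c/1.25,r/1.25),45).round(1).tolist() for c in(372,431)])
# top camera caps: crop scale 3.2 from (125,195), displayed at y offset 350
for q in[(50,416),(87,422),(240,452),(278,460)]:print(onz('t0',(125+q[0]/3.2-.3,195+(q[1]-350)/3.2-.3),134).round(1))
E
```

```text
col320 rows40-150 [110, 111, 100, 84, 145, 171, 161, 146, 111, 86, 70, 67, 73, 76, 74, 76, 75, 75, 75, 74, 73, 70, 55, 48, 53, 48, 42, 40, 40, 40, 41, 45, 45, 45, 46, 44, 43, 44, 44, 43, 44, 45, 42, 42, 42, 43, 42, 42, 42, 42, 42, 41, 41, 41, 41, 42, 39, 42, 43, 42, 42, 43, 41, 41, 42, 42, 38, 41, 40, 40, 41, 41, 42, 42, 40, 40, 42, 41, 41, 40, 42, 42, 40, 41, 40, 41, 39, 37, 38, 41, 42, 42, 50, 58, 58, 60, 58, 60, 59, 60, 61, 61, 55, 44, 53, 62, 65, 67, 66, 50]
col304 [184, 183, 185, 186, 186, 180, 165, 149, 112, 79, 76, 64, 72, 73, 74, 71, 61, 57, 55, 54, 51, 49, 46, 45, 43, 45, 41, 38, 37, 37, 42, 44, 44, 42, 45, 44, 44, 44, 43, 42, 42, 42, 43, 43, 43, 44, 43, 42, 40, 44, 41, 40, 43, 42, 41, 41, 42, 44, 42, 43, 42, 41, 41, 44, 41, 42, 42, 38, 41, 42, 41, 43, 42, 41, 43, 44, 42, 45, 43, 42, 43, 43, 43, 43, 44, 43, 42, 40, 40, 43, 43, 41, 43, 43, 45, 44, 46, 45, 50, 50, 53, 54, 60, 49, 56, 62, 66, 68, 68, 71]
row 95 cols285-360 [69, 67, 67, 67, 66, 68, 68, 68, 68, 65, 67, 55, 45, 42, 35, 38, 40, 43, 40, 43, 40, 43, 44, 42, 38, 43, 41, 42, 42, 42, 42, 43, 43, 42, 41, 42, 39, 41, 40, 
[... 459 characters left out ...]
, 67]
row 120 cols285-360 [70, 72, 69, 68, 70, 71, 71, 70, 70, 69, 71, 69, 57, 47, 43, 39, 40, 43, 44, 41, 42, 44, 41, 41, 42, 43, 42, 41, 42, 42, 41, 41, 42, 40, 41, 44, 41, 42, 40, 41, 41, 43, 42, 40, 41, 41, 42, 39, 38, 39, 41, 38, 40, 41, 40, 39, 35, 36, 38, 46, 63, 66, 67, 68, 68, 71, 68, 67, 66, 68, 68, 67, 67, 66, 64]
[524.43924823 260.9024884  134.        ] [546.87083672 367.63571282 134.        ] [535.65504247 314.26910061 134.        ] 109.06492266917512 78.1311664838402
[[549.5, 265.0, 45.0], [499.9, 276.2, 45.0]]
[[558.9, 302.4, 45.0], [507.7, 314.0, 45.0]]
[[568.4, 340.6, 45.0], [515.7, 352.5, 45.0]]
[552.1 390.7 134. ]
[547.4 364.6 134. ]
[523.9 256.7 134. ]
[517.7 229.8 134. ]
```

```bash
python3 - <<'E'
from h import *
a=onz('w4',(320.5,61.7),45);b=onz('w4',(320.5,131.8),45);print(a,b,(a+b)/2,np.linalg.norm(a-b))
for r in(95,110,120):
    l=onz('w4',(296.6 if r<100 else 297.2,r),45);q=onz('w4',(344.7,r),45);print((l+q)/2,np.linalg.norm(l-q))
for f in('t0','w4'):print(f,np.round(proj(f,[535,309,6]),1))
E
```

```text
[527.0660263  277.52868038  45.        ] [543.80433976 350.52642095  45.        ] [535.43518303 314.02755066  45.        ] 74.89219762942508
[534.61089185 311.20295192  45.        ] 53.55446253938581
[537.89178673 327.03355848  45.        ] 53.54136537216259
[540.34617085 337.75668415  45.        ] 53.98690486596649
t0 [193.  225.7]
w4 [320.1  93.4]
```

```bash
python3 - <<'E'
from h import *
r=down(-102.3)
P=go([535,312.5,220],r,5);go([535,312.5,135],r,5,P)
E
```

```text
5 x [1.47, -0.04, 1.57] [0.0, -0.02, -0.1]
5 x [0.0, 0.0, 1.7] [0.0, 0.0, 0.0]
```

Request:
{"name": "drive_tool", "arguments": {"deltas": [[[1.47,-0.04,1.57],[0,0,-0.1]],[[1.47,-0.04,1.57],[0,0,-0.1]],[[1.47,-0.04,1.57],[0,0,-0.1]],[[1.47,-0.04,1.57],[0,0,-0.1]],[[1.47,-0.04,1.57],[0,0,-0.1]],[[0,0,0],[0,0,0]],[[0,0,0],[0,0,0]]]}}

```text
clock: 17.35
position: [535.9, 312.9, 221.3]
ee_rot: [-0.627, 0.779, -0.001, 0.0]
contact_force: [-0.1, -0.4, -1.7]
gripper_width: 37.5
grasp_force: 61.0
```

```bash
python3 - <<'E'
from h import *
r=down(-102.3);s=arm.read_state();print(s['position'],s['contact_force'])
go([535,312.5,135],r,6);snap('top','t1');
i=cv2.imread('pics/t1.png');j=cv2.imread('pics/t0.png')
d=cv2.absdiff(i,j);print('other pack region diff',d[205:230,134:160].mean(),d[220:240,195:222].mean())
E
```

```text
[535.88565995 312.94967958 221.34573117] [-0.08226732 -0.42671362 -1.67441497]
6 x [0.01, 0.01, 1.44] [-0.02, -0.0, -0.0]
other pack region diff 61.44820512820513 33.35679012345679
```

Request:
{"name": "drive_tool", "arguments": {"deltas": [[[0,0.05,1.44],[0,0,0]],[[0,0.03,1.44],[0,0,0]],[[0,0,1.44],[0,0,0]],[[0,0,1.44],[0,0,0]],[[0,0,1.44],[0,0,0]],[[0,0,1.44],[0,0,0]],[[0,0,0],[0,0,0]]]}}

```text
clock: 18.1
position: [534.3, 313.7, 132.7]
ee_rot: [-0.628, 0.779, -0.0, -0.001]
contact_force: [-0.2, 0.2, -2.5]
gripper_width: 37.4
grasp_force: 61.3
```

Request:
{"name": "drive_tool", "arguments": {"deltas": [[[0,0,0.7],[0,0,0]],[[0,0,0.7],[0,0,0]],[[0,0,0.7],[0,0,0]],[[0,0,0.7],[0,0,0]],[[0,0,0.4],[0,0,0]],[[0,0,0],[0,0,0]]]}}

```text
clock: 18.7
position: [534.6, 313.1, 101.1]
ee_rot: [-0.627, 0.779, -0.001, -0.001]
contact_force: [-1.2, 0.0, -2.4]
gripper_width: 37.5
grasp_force: 61.3
```

Request:
{"name": "drive_tool", "arguments": {"deltas": [[[0,0,0.6],[0,0,0]],[[0,0,0.6],[0,0,0]],[[0,0,0.5],[0,0,0]],[[0,0,0.1],[0,0,0]],[[0,0,0],[0,0,0]]]}}

```text
clock: 19.2
position: [534.9, 313.4, 83.6]
ee_rot: [-0.627, 0.779, -0.001, -0.001]
contact_force: [0.6, -0.3, -3.0]
gripper_width: 37.1
grasp_force: 61.2
```

Request:
{"name": "drive_tool", "arguments": {"deltas": [[[0,0,0.1],[0,0,0]],[[0,0,0.1],[0,0,0]],[[0,0,0],[0,0,0]]]}}

```text
clock: 19.5
position: [534.9, 313.5, 82.0]
ee_rot: [-0.627, 0.779, -0.001, -0.0]
contact_force: [0.6, -0.2, -2.4]
gripper_width: 37.4
grasp_force: 61.2
```

Request:
{"name": "drive_tool", "arguments": {"deltas": [[[0,0,0.1],[0,0,0]],[[0,0,0.1],[0,0,0]],[[0,0,0],[0,0,0]]]}}

```text
clock: 19.8
position: [535.2, 313.7, 80.9]
ee_rot: [-0.628, 0.779, -0.001, 0.0]
contact_force: [-1.8, 0.1, 3.5]
gripper_width: 37.1
grasp_force: 61.9
```

Request:
{"name": "drive_tool", "arguments": {"deltas": [[[0,0,0.05],[0,0,0]],[[0,0,0.05],[0,0,0]],[[0,0,0],[0,0,0]]]}}

```text
clock: 20.1
position: [535.2, 313.7, 80.8]
ee_rot: [-0.628, 0.779, -0.001, 0.0]
contact_force: [-4.1, -1.7, 7.1]
gripper_width: 37.7
grasp_force: 62.7
```

Request:
{"name": "drive_tool", "arguments": {"deltas": [[[0,0,0],[0,0,0]],[[0,0,0],[0,0,0]],[[0,0,0],[0,0,0]],[[0,0,0],[0,0,0]],[[0,0,0],[0,0,0]],[[0,0,0],[0,0,0]],[[0,0,0],[0,0,0]],[[0,0,0],[0,0,0]]], "claw": 8.0}}

```text
clock: 20.9
position: [535.0, 313.5, 78.9]
ee_rot: [-0.627, 0.779, -0.001, -0.0]
contact_force: [-0.5, -0.3, 0.3]
gripper_width: 80.2
grasp_force: 0.0
```

Request:
{"name": "drive_tool", "arguments": {"deltas": [[[0,0,-1.5],[0,0,0]],[[0,0,-3],[0,0,0]],[[0,0,-4.5],[0,0,0]],[[0,0,-4.5],[0,0,0]],[[0,0,-4.5],[0,0,0]],[[0,0,-4.5],[0,0,0]],[[0,0,0],[0,0,0]]]}}

```text
clock: 21.6
position: [537.5, 315.1, 312.6]
ee_rot: [-0.628, 0.778, -0.001, 0.008]
contact_force: [-0.5, 0.9, 0.5]
gripper_width: 80.1
grasp_force: 0.0
```

```bash
python3 - <<'E'
from h import *
s=arm.read_state();print(s['clock'],s['position'],s['joints'],s['gripper_width'])
for th in(-180,-190):
    go([430,-290,400],down(th),12)
    P=go([560,-130,430],down(-90),12)
E
```

```text
21.6 [537.50740809 315.08641653 312.57112127] [ 0.79159938  0.33211426  0.12909057  0.00417084 -1.35287493 -1.00604451] 80.07886743606677
12 x [4.37, -3.39, -0.74] [-0.01, 0.08, 6.48]
12 x [3.66, -0.62, -0.99] [-0.06, 0.04, -1.02]
12 x [4.17, -3.81, -0.74] [-0.01, 0.08, 7.31]
12 x [3.66, -0.62, -0.99] [-0.06, 0.04, -1.02]
```

```bash
python3 - <<'E'
from h import *
P=go([520,-285,400],down(-180),15)
E
```

```text
15 x [2.95, -3.16, -0.59] [-0.01, 0.06, 5.18]
```

Request:
{"name": "drive_tool", "arguments": {"deltas": [[[2.95,-3.16,-0.59],[0,0.06,5.18]],[[2.95,-3.16,-0.59],[0,0.06,5.18]],[[2.95,-3.16,-0.59],[0,0.06,5.18]],[[2.95,-3.16,-0.59],[0,0.06,5.18]],[[2.95,-3.16,-0.59],[0,0.06,5.18]],[[2.95,-3.16,-0.59],[0,0.06,5.18]],[[2.95,-3.16,-0.59],[0,0.06,5.18]],[[2.95,-3.16,-0.59],[0,0.06,5.18]],[[2.95,-3.16,-0.59],[0,0.06,5.18]],[[2.95,-3.16,-0.59],[0,0.06,5.18]],[[2.95,-3.16,-0.59],[0,0.06,5.18]],[[2.95,-3.16,-0.59],[0,0.06,5.18]]], "claw": 8.5}}

```text
clock: 22.8
position: [587.9, -178.5, 377.5]
ee_rot: [-0.134, 0.991, -0.004, -0.005]
contact_force: [1.4, 0.2, 0.2]
gripper_width: 84.7
grasp_force: 0.0
```

Request:
{"name": "drive_tool", "arguments": {"deltas": [[[2.95,-3.16,-0.59],[0,0.06,5.18]],[[2.95,-3.16,-0.59],[0,0.06,5.18]],[[2.95,-3.16,-0.59],[0,0.06,5.18]],[[0,0,0],[0,0,0]],[[0,0,0],[0,0,0]],[[0,0,0],[0,0,0]]]}}

```text
clock: 23.4
position: [519.1, -285.0, 396.8]
ee_rot: [-0.001, 1.0, -0.005, -0.006]
contact_force: [-0.4, 0.7, -0.9]
gripper_width: 85.1
grasp_force: 0.0
```

```bash
python3 - <<'E'
from h import *
snap('wrist','w5');snap('top','t2');s=arm.read_state();print(s['clock'],s['position'],s['ee_rot'],s['joints'])
i=cv2.imread('pics/w5.png');i=cv2.convertScaleAbs(cv2.resize(i[20:280,150:550],None,fx=2,fy=2,interpolation=cv2.INTER_CUBIC),alpha=2.2)
j=cv2.imread('pics/t2.png')
print(proj('w5',[549,-286,150]))
cv2.imwrite('pics/w5v.png',i)
# middle pack's caps: check in top image vs t0 shifts of others
k=cv2.imread('pics/t0.png');print(cv2.absdiff(j,k)[205:230,134:160].mean(),cv2.absdiff(j,k)[215:240,195:222].mean())
E
```

```text
23.5 [ 519.48630542 -284.58818412  396.69810918] [-0.00111275  0.99997004 -0.00491298 -0.00587734] [-0.22166459  0.2695699   0.23949982  0.01218279 -1.55002159 -1.34721586]
[np.float64(324.0180397272264), np.float64(190.5819683570713)]
4.994871794871795 5.489876543209877
```

View pics/w5v.png

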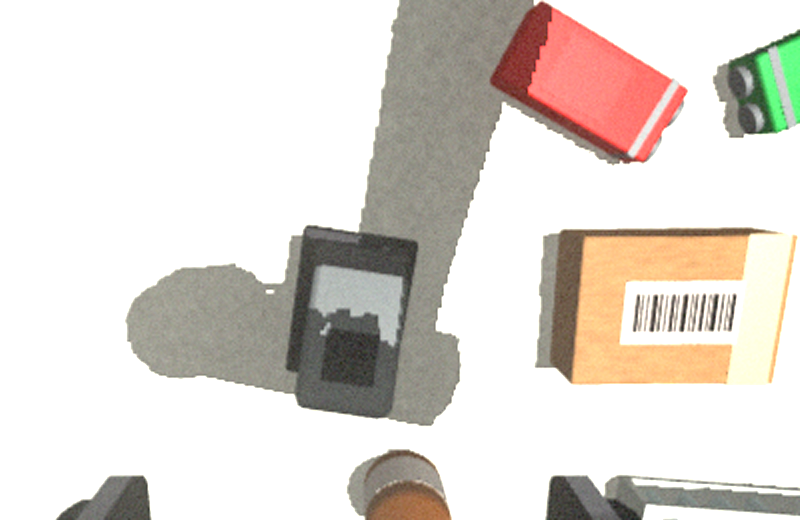

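The scanner's head is at about (350,340), with its long axis along world x and yawed about −6°. The dock's corners are near (305,228) and (417,240), and the carton's label is clear at (683,313). The front (−x) end shows the black bezel. I'll compute positions from this.

```bash
python3 - <<'E'
from h import *
w=lambda u,v:(150+u/2-.25,20+v/2-.25)
t=lambda u,v:(290+105+(u-400)/5-.4,180+v/5-.4)
for n,q in(('-x-y',(305,228)),('-x+y',(417,240)),('left',(288,370))):print('w5 dock',n,onz('w5',w(*q),12).round(1))
for n,q in(('+x+y',(455,42)),('-x+y',(437,262)),('-x mid',(600,280))):print('t0 dock',n,onz('t0',t(*q),12).round(1))
# scanner head: rear corners, square centre: triangulate
sq=tri(('w5',w(349,357)),('t0',t(637,138)));print('square',sq.round(1))
for a,b in(((313,265),(560,238)),((405,277),(545,240))):pass
for n,q in(('fl',(313,265)),('fr',(405,277)),('rr',(390,415)),('rl',(300,405))):print(n,[onz('w5',w(*q),z).round(1)[:2].tolist() for z in(130,150,165,177)])
for n,q in(('fl?',(665,250)),('fr?',(553,238)),('rr?',(580,52)),('rl?',(700,80))):print(n,[onz('t0',t(*q),z).round(1)[:2].tolist() for z in(130,150,165,177)])
L=[(630,280),(745,283),(737,345),(621,345)]
Lm=[onz('w5',w(*q),60).round(1)[:2] for q in L];print(Lm,np.mean(Lm,0))
# w5 profile of front area in the column of the head middle
i=cv2.imread('pics/w5.png').astype(int).sum(2)//3
print(i[130:240,327:330].mean(1).astype(int).tolist())
E
```

```text
w5 dock -x-y [ 495.3 -320.7   12. ]
w5 dock -x+y [ 504.2 -234.4   12. ]
w5 dock left [ 609.5 -336.4   12. ]
t0 dock +x+y [ 624.  -251.6   12. ]
t0 dock -x+y [ 507.4 -236.6   12. ]
t0 dock -x mid [ 496.2 -322.5   12. ]
square [ 552.3 -286.2  176.7]
fl [[506.4, -307.7], [503.5, -306.5], [501.3, -305.6], [499.5, -304.9]]
fr [[513.5, -251.9], [510.2, -253.4], [507.8, -254.6], [505.8, -255.5]]
rr [[603.0, -259.3], [595.4, -260.5], [589.6, -261.4], [585.0, -262.1]]
rl [[596.5, -317.3], [589.1, -315.6], [583.6, -314.3], [579.2, -313.3]]
fl? [[506.0, -314.1], [505.1, -306.7], [504.4, -301.1], [503.8, -296.6]]
fr? [[512.6, -261.8], [511.5, -255.6], [510.7, -250.9], [510.1, -247.1]]
rr? [[599.7, -279.2], [596.7, -272.5], [594.4, -267.5], [592.6, -263.5]]
rl? [[585.5, -335.4], [582.8, -327.5], [580.7, -321.5], [579.1, -316.8]]
[array([526.7, -86.8]), array([528.6,  -5.2]), array([574.2,  -3.6]), array([574.5, -87.8])] [551.   -45.85]
[159, 144, 135, 135, 138, 108, 58, 40, 50, 48, 49, 41, 34, 32, 34, 37, 37, 33, 36, 34, 36, 34, 34, 34, 38, 73, 83, 83, 83, 84, 83, 84, 82, 82, 84, 84, 83, 83, 83, 83, 83, 82, 83, 85, 84, 84, 84, 85, 57, 39, 41, 40, 40, 40, 40, 37, 32, 26, 25, 29, 24, 23, 27, 27, 26, 22, 27, 23, 25, 24, 28, 26, 25, 29, 28, 26, 29, 28, 25, 29, 29, 27, 33, 39, 42, 43, 42, 43, 41, 43, 44, 42, 43, 43, 43, 40, 39, 46, 123, 149, 153, 155, 156, 158, 158, 156, 155, 152, 151, 155]
```

The front top edge is at z≈150 and the rear at z≈177, so the head dips toward −x: the window faces −x (heading 173.4°). The dock centre is (560.4,−285.4).

```bash
python3 - <<'E'
from h import *
r=down(173.4);P=go([546.5,-283.8,230],r,5);go([546.5,-283.8,125],r,6,P)
E
```

```text
5 x [-0.56, 0.06, 3.33] [-0.12, -0.13, 1.35]
6 x [0.0, 0.0, 1.75] [0.0, 0.0, 0.0]
```

Request:
{"name": "drive_tool", "arguments": {"deltas": [[[-0.56,0.06,3.33],[-0.12,-0.13,1.35]],[[-0.56,0.06,3.33],[-0.12,-0.13,1.35]],[[-0.56,0.06,3.33],[-0.12,-0.13,1.35]],[[-0.56,0.06,3.33],[-0.12,-0.13,1.35]],[[-0.56,0.06,3.33],[-0.12,-0.13,1.35]],[[0,0,0],[0,0,0]],[[0,0,0],[0,0,0]]]}}

```text
clock: 24.2
position: [546.5, -284.5, 230.9]
ee_rot: [0.058, 0.998, -0.001, 0.0]
contact_force: [-0.4, 0.4, 1.0]
gripper_width: 84.9
grasp_force: 0.0
```

```bash
python3 - <<'E'
from h import *
s=arm.read_state();print(s['position'],s['ee_rot'],s['joints'],s['contact_force']);r=down(173.4);go([546.5,-283.8,125],r,6)
E
```

```text
[ 546.54948129 -284.46971094  230.85661477] [ 5.75069266e-02  9.98344920e-01 -6.11229540e-04  2.02944533e-05] [-2.16946840e-01  3.69710297e-01 -1.67111058e-02  1.29620925e-03
 -1.18414110e+00 -1.46941550e+00] [-0.40554351  0.36903226  1.00674222]
6 x [0.0, 0.01, 1.76] [-0.01, 0.0, 0.0]
```

Request:
{"name": "drive_tool", "arguments": {"deltas": [[[0,0.01,1.76],[0,0,0]],[[0,0.01,1.76],[0,0,0]],[[0,0.01,1.76],[0,0,0]],[[0,0.01,1.76],[0,0,0]],[[0,0.01,1.76],[0,0,0]],[[0,0.01,1.76],[0,0,0]],[[0,0,0],[0,0,0]],[[0,0,0],[0,0,0]]]}}

```text
clock: 25.0
position: [547.5, -284.7, 127.3]
ee_rot: [0.058, 0.998, -0.001, 0.002]
contact_force: [0.3, 0.3, 1.4]
gripper_width: 85.1
grasp_force: 0.0
```

Request:
{"name": "drive_tool", "arguments": {"deltas": [[[0,0,0],[0,0,0]],[[0,0,0],[0,0,0]],[[0,0,0],[0,0,0]],[[0,0,0],[0,0,0]],[[0,0,0],[0,0,0]],[[0,0,0],[0,0,0]],[[0,0,0],[0,0,0]],[[0,0,0],[0,0,0]]], "claw": 4.5}}

```text
clock: 25.8
position: [547.1, -284.9, 127.0]
ee_rot: [0.058, 0.998, -0.001, 0.002]
contact_force: [-0.5, -0.1, 6.1]
gripper_width: 55.9
grasp_force: 64.1
```

```bash
python3 - <<'E'
from h import *
s=arm.read_state();print(s['clock'],s['position'],s['ee_rot'],s['contact_force'],s['gripper_width'],s['grasp_force'])
p,r=pose();json.dump([p.tolist(),r.as_quat().tolist()],open('grip2.json','w'))
yaw=np.radians(-6.6);Rs=R.from_rotvec([0,0,yaw]);O=np.array([560.4,-285.4,12])
head=O+Rs.apply([-14,0,135]);sd=Rs.apply([-np.cos(np.radians(25)),0,-np.sin(np.radians(25))]);win=head+48*sd
wt=r.inv().apply(win-p);st=r.inv().apply(sd);ft=r.inv().apply(O-p)
L=np.array([551,-47.5,60])
P=go(p+[0,0,190],r,5)
for ph in(-90,):
    tr=down(ph,-32);s=tr.apply(st);tp=L-150*s-tr.apply(wt);print('sight',s,'tcp',tp,'foot',tp+tr.apply(ft),'win',tp+tr.apply(wt))
    P=go(tp+[0,0,60],tr,14,P);P=go(tp,tr,3,P)
E
```

```text
25.8 [ 547.12257333 -284.87946015  126.99119297] [ 5.83306379e-02  9.98294737e-01 -9.05049802e-04  2.08199713e-03] [-0.48212176 -0.06164132  6.10598923] 55.88086899817016 64.12466883659363
5 x [-0.02, -0.01, -3.8] [0.0, 0.0, 0.0]
sight [ 7.34174195e-04 -5.48207117e-01 -8.36342285e-01] tcp [551.83115858  72.21612487 208.97691044] foot [550.62192462 143.9995327  118.17374093] win [550.88987387  34.73106751 185.45134279]
14 x [-1.63, 2.17, 0.98] [-1.94, -1.7, -6.7]
3 x [1.06, 0.0, 1.7] [0.0, 0.0, 0.0]
```

Request:
{"name": "drive_tool", "arguments": {"deltas": [[[0,0,-1.5],[0,0,0]],[[0,0,-4],[0,0,0]],[[0,0,-4.5],[0,0,0]],[[0,0,-4.5],[0,0,0]],[[0,0,-4.5],[0,0,0]],[[0,0,0],[0,0,0]]]}}

```text
clock: 26.4
position: [548.2, -285.5, 322.7]
ee_rot: [0.058, 0.998, -0.003, 0.007]
contact_force: [0.7, -0.7, -2.0]
gripper_width: 55.0
grasp_force: 64.4
```

Request:
{"name": "drive_tool", "arguments": {"deltas": [[[-1.63,2.17,0.98],[-1.94,-1.7,-6.7]],[[-1.63,2.17,0.98],[-1.94,-1.7,-6.7]],[[-1.63,2.17,0.98],[-1.94,-1.7,-6.7]],[[-1.63,2.17,0.98],[-1.94,-1.7,-6.7]],[[-1.63,2.17,0.98],[-1.94,-1.7,-6.7]],[[-1.63,2.17,0.98],[-1.94,-1.7,-6.7]],[[-1.63,2.17,0.98],[-1.94,-1.7,-6.7]],[[-1.63,2.17,0.98],[-1.94,-1.7,-6.7]],[[-1.63,2.17,0.98],[-1.94,-1.7,-6.7]],[[-1.63,2.17,0.98],[-1.94,-1.7,-6.7]],[[-1.63,2.17,0.98],[-1.94,-1.7,-6.7]],[[-1.63,2.17,0.98],[-1.94,-1.7,-6.7]]]}}

```text
clock: 27.6
position: [584.8, 29.3, 264.9]
ee_rot: [-0.595, 0.765, 0.176, 0.172]
contact_force: [0.3, -0.7, -2.9]
gripper_width: 55.5
grasp_force: 64.3
```

Request:
{"name": "drive_tool", "arguments": {"deltas": [[[-1.63,2.17,0.98],[-1.94,-1.7,-6.7]],[[-1.63,2.17,0.98],[-1.94,-1.7,-6.7]],[[0,0,0],[0,0,0]],[[0,0,0],[0,0,0]]]}}

```text
clock: 28.0
position: [549.7, 73.0, 266.7]
ee_rot: [-0.679, 0.681, 0.197, 0.193]
contact_force: [0.3, -0.7, -2.1]
gripper_width: 55.5
grasp_force: 64.4
```

```bash
cat >aim.py <<'E'
from h import *
p,q=json.load(open('grip2.json'));p=np.array(p);r=R.from_quat(q)
Rs=R.from_rotvec([0,0,np.radians(-6.6)]);O=np.array([560.4,-285.4,12])
head=O+Rs.apply([-14,0,135]);sd=Rs.apply([-np.cos(np.radians(25)),0,-np.sin(np.radians(25))]);win=head+48*sd
wt=r.inv().apply(win-p);st=r.inv().apply(sd);L=np.array([551,-47.5,60])
s=arm.read_state();print(s['clock'],s['gripper_width'],s['grasp_force'],s['joints'].round(2))
p,r=pose();W=p+r.apply(wt);S=r.apply(st);d=(L-W)@S;print('win',W,'sight',S,'dist',d,'miss',L-W-d*S,'ang',np.degrees(np.arccos(-S[2])))
tr=down(-90,-32);tp=L-150*tr.apply(st)-tr.apply(wt);print('tcp',p,tp)
for N in(3,5):go(tp,tr,N)
E
python3 aim.py
```

```text
28.0 55.4736903391201 64.37818765640259 [ 0.09  0.27  0.03 -0.58 -1.32  0.05]
win [548.54928647  35.54629144 243.23105316] sight [-0.00473065 -0.54832371 -0.83625279] dist 198.75213664951357 miss [  3.39093945  25.93421789 -17.02402447] ang 33.25348657301853
tcp [549.68344818  73.032885   266.74566257] [551.83115858  72.21612487 208.97691044]
3 x [1.04, -0.08, 1.62] [0.07, -0.0, -0.08]
5 x [0.63, -0.05, 0.97] [0.04, -0.0, -0.05]
```

Request:
{"name": "drive_tool", "arguments": {"deltas": [[[0.63,-0.05,0.97],[0.04,0,-0.05]],[[0.63,-0.05,0.97],[0.04,0,-0.05]],[[0.63,-0.05,0.97],[0.04,0,-0.05]],[[0.63,-0.05,0.97],[0.04,0,-0.05]],[[0.63,-0.05,0.97],[0.04,0,-0.05]],[[0,0,0],[0,0,0]],[[0,0,0],[0,0,0]],[[0,0,0],[0,0,0]]]}}

```text
clock: 28.8
position: [553.0, 72.2, 210.6]
ee_rot: [0.68, -0.679, -0.194, -0.196]
contact_force: [-0.9, 0.8, -2.6]
gripper_width: 55.4
grasp_force: 64.3
```

```bash
python3 aim.py; python3 - <<'E'
from h import *
snap('scene','s2');i=cv2.imread('pics/s2.png')[80:300,170:450];cv2.imwrite('pics/s2v.png',cv2.convertScaleAbs(cv2.resize(i,None,fx=2.7,fy=2.7,interpolation=cv2.INTER_CUBIC),alpha=1.5))
E
```

```text
28.8 55.39390439572116 64.26053524017334 [ 0.08  0.32 -0.04 -0.6  -1.22  0.13]
win [552.17916791  34.71881348 187.0074512 ] sight [ 0.00402598 -0.54760181 -0.83672938] dist 151.2892892041899 miss [-1.78825555  0.62747541 -0.4192588 ] ang 33.20365570003793
tcp [553.00627111  72.18776644 210.56294611] [551.83115858  72.21612487 208.97691044]
3 x [0.03, 0.04, 0.05] [-0.04, 0.01, 0.05]
5 x [0.02, 0.02, 0.03] [-0.03, 0.01, 0.03]
```

View pics/s2v.png

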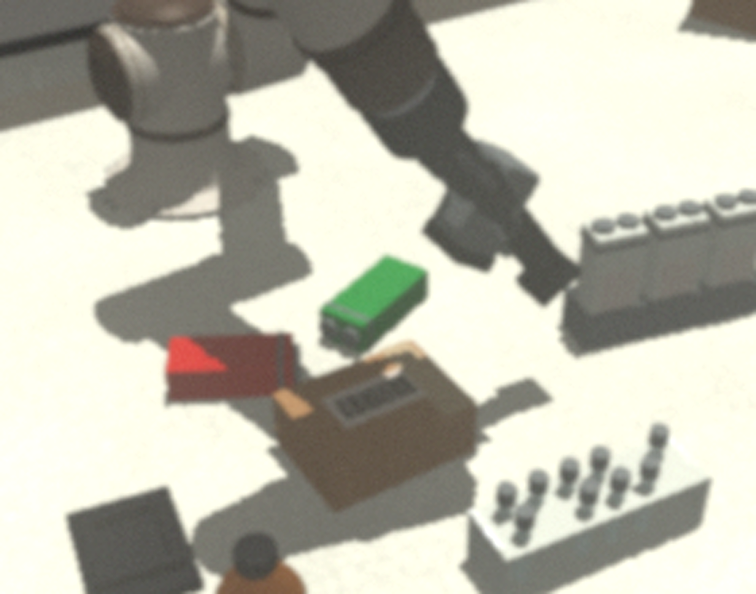

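The pack sits level with its neighbours in the middle bay at (675,255). The scanner's window end at (455,230) points down at the label at (375,400). I'll hold it there.

Request:
{"name": "drive_tool", "arguments": {"deltas": [[[0,0,0],[0,0,0]],[[0,0,0],[0,0,0]],[[0,0,0],[0,0,0]],[[0,0,0],[0,0,0]],[[0,0,0],[0,0,0]],[[0,0,0],[0,0,0]],[[0,0,0],[0,0,0]],[[0,0,0],[0,0,0]],[[0,0,0],[0,0,0]],[[0,0,0],[0,0,0]],[[0,0,0],[0,0,0]],[[0,0,0],[0,0,0]]]}}

```text
clock: 30.05
position: [552.5, 72.2, 209.9]
ee_rot: [0.68, -0.679, -0.195, -0.196]
contact_force: [-0.1, 0.4, -3.0]
gripper_width: 55.3
grasp_force: 64.3
```

Request:
{"name": "drive_tool", "arguments": {"deltas": [[[0,0,0],[0,0,0]],[[0,0,0],[0,0,0]],[[0,0,0],[0,0,0]],[[0,0,0],[0,0,0]],[[0,0,0],[0,0,0]],[[0,0,0],[0,0,0]],[[0,0,0],[0,0,0]],[[0,0,0],[0,0,0]],[[0,0,0],[0,0,0]],[[0,0,0],[0,0,0]],[[0,0,0],[0,0,0]],[[0,0,0],[0,0,0]]]}}

```text
clock: 31.25
position: [552.6, 72.2, 210.0]
ee_rot: [0.68, -0.679, -0.195, -0.196]
contact_force: [0.2, 0.8, -3.1]
gripper_width: 55.6
grasp_force: 64.3
```

```bash
python3 aim.py|head -3; python3 - <<'E'
from h import *
g,q=json.load(open('grip2.json'));g=np.array(g);rg=R.from_quat(q);p,r=pose()
P=go(p+[0,0,70],r,4);P=go(g+[0,0,190],rg,14,P)
E
```

```text
31.25 55.64516553701694 64.2601490020752 [ 0.08  0.33 -0.04 -0.6  -1.22  0.13]
win [551.69018596  34.75115694 186.39325227] sight [ 0.00284184 -0.54749798 -0.83680218] dist 150.79652972549258 miss [-1.11872508  0.30963787 -0.2063873 ] ang 33.19603740564525
tcp [552.55077887  72.2171801  209.95220733] [551.83115858  72.21612487 208.97691044]
4 x [-0.93, -0.0, -1.48] [0.0, 0.0, 0.0]
14 x [1.87, -1.94, -1.03] [1.94, 1.71, 6.71]
```

Request:
{"name": "drive_tool", "arguments": {"deltas": [[[-0.93,0,-1.48],[0,0,0]],[[-0.93,0,-1.48],[0,0,0]],[[-0.93,0,-1.48],[0,0,0]],[[-0.93,0,-1.48],[0,0,0]],[[1.87,-1.94,-1.03],[1.94,1.71,6.71]],[[1.87,-1.94,-1.03],[1.94,1.71,6.71]],[[1.87,-1.94,-1.03],[1.94,1.71,6.71]],[[1.87,-1.94,-1.03],[1.94,1.71,6.71]],[[1.87,-1.94,-1.03],[1.94,1.71,6.71]],[[1.87,-1.94,-1.03],[1.94,1.71,6.71]],[[1.87,-1.94,-1.03],[1.94,1.71,6.71]]]}}

```text
clock: 32.35
position: [626.0, -110.5, 277.7]
ee_rot: [-0.341, 0.928, 0.107, 0.108]
contact_force: [-0.1, -0.2, -2.9]
gripper_width: 55.0
grasp_force: 64.4
```

Request:
{"name": "drive_tool", "arguments": {"deltas": [[[1.87,-1.94,-1.03],[1.94,1.71,6.71]],[[1.87,-1.94,-1.03],[1.94,1.71,6.71]],[[1.87,-1.94,-1.03],[1.94,1.71,6.71]],[[1.87,-1.94,-1.03],[1.94,1.71,6.71]],[[1.87,-1.94,-1.03],[1.94,1.71,6.71]],[[1.87,-1.94,-1.03],[1.94,1.71,6.71]],[[1.87,-1.94,-1.03],[1.94,1.71,6.71]],[[0,0,0],[0,0,0]],[[0,0,0],[0,0,0]],[[0,0,0],[0,0,0]]]}}

```text
clock: 33.35
position: [547.5, -284.5, 316.2]
ee_rot: [0.058, 0.998, -0.0, 0.002]
contact_force: [-0.7, -0.7, -3.0]
gripper_width: 55.5
grasp_force: 64.5
```

```bash
cat >ret.py <<'E'
from h import *
g,q=json.load(open('grip2.json'));g=np.array(g);rg=R.from_quat(q);s=arm.read_state();print(s['clock'],s['gripper_width'],s['contact_force'])
p,r=pose();print(p-g,np.degrees((r.inv()*rg).as_rotvec()))
P=go(g+[0,0,50],rg,5);go(g+[0,0,4],rg,5,P)
E
python3 ret.py
```

```text
33.35 55.48189151545242 [-0.66282683 -0.74434782 -2.96017326]
[  0.38809342   0.36713412 189.20907403] [ 0.09678711 -0.02405865  0.01724028]
5 x [0.02, -0.01, 2.78] [0.02, -0.0, 0.0]
5 x [0.0, 0.0, 0.92] [0.0, 0.0, 0.0]
```

Request:
{"name": "drive_tool", "arguments": {"deltas": [[[0.02,-0.01,2.78],[0.02,0,0]],[[0.02,-0.01,2.78],[0.02,0,0]],[[0.02,-0.01,2.78],[0.02,0,0]],[[0.02,-0.01,2.78],[0.02,0,0]],[[0.02,-0.01,2.78],[0.02,0,0]],[[0,0,0],[0,0,0]],[[0,0,0],[0,0,0]],[[0,0,0],[0,0,0]]]}}

```text
clock: 34.15
position: [548.2, -286.2, 179.8]
ee_rot: [0.058, 0.998, -0.002, 0.004]
contact_force: [0.2, 0.7, -2.4]
gripper_width: 55.5
grasp_force: 64.4
```

```bash
python3 ret.py
```

```text
34.15 55.45281657378319 [ 0.23115299  0.67186012 -2.3900732 ]
[ 1.06908876 -1.29689046 52.85738855] [-0.13668651  0.20322755  0.00394798]
5 x [0.02, 0.02, 0.06] [-0.03, 0.04, 0.0]
5 x [0.0, 0.0, 0.92] [0.0, 0.0, 0.0]
```

Request:
{"name": "drive_tool", "arguments": {"deltas": [[[0.05,0.06,0.9],[0,0,0]],[[0.05,0.06,0.9],[0,0,0]],[[0,0,0.9],[0,0,0]],[[0,0,0.7],[0,0,0]],[[0,0,0.4],[0,0,0]],[[0,0,0.4],[0,0,0]],[[0,0,0],[0,0,0]],[[0,0,0],[0,0,0]]]}}

```text
clock: 34.95
position: [546.2, -284.9, 136.0]
ee_rot: [0.059, 0.998, -0.002, 0.002]
contact_force: [0.2, -0.4, -2.9]
gripper_width: 55.7
grasp_force: 64.5
```

```bash
python3 ret.py
```

```text
34.95 55.72370864690418 [ 0.19432263 -0.37276714 -2.92109078]
[-0.89867605  0.01890272  8.96764961] [-0.09101992  0.01128829 -0.04497354]
5 x [-0.02, -0.0, -0.82] [-0.02, 0.0, -0.01]
5 x [0.0, 0.0, 0.92] [0.0, 0.0, 0.0]
```

Request:
{"name": "drive_tool", "arguments": {"deltas": [[[-0.08,0,0.3],[0,0,0]],[[0,0,0.2],[0,0,0]],[[0,0,0.15],[0,0,0]],[[0,0,0.1],[0,0,0]],[[0,0,0],[0,0,0]],[[0,0,0],[0,0,0]]]}}

```text
clock: 35.55
position: [546.9, -284.9, 128.4]
ee_rot: [0.059, 0.998, -0.002, 0.002]
contact_force: [-0.6, 0.6, -2.7]
gripper_width: 55.3
grasp_force: 64.5
```

Request:
{"name": "drive_tool", "arguments": {"deltas": [[[0,0,0.1],[0,0,0]],[[0,0,0.05],[0,0,0]],[[0,0,0],[0,0,0]],[[0,0,0],[0,0,0]]]}}

```text
clock: 35.95
position: [547.0, -284.9, 127.1]
ee_rot: [0.059, 0.998, -0.002, 0.002]
contact_force: [0.4, 1.0, -0.7]
gripper_width: 55.6
grasp_force: 64.7
```

Contact has begun at the original height, and the scanner is seated. I'll press half a millimetre more, then release and retreat.

Request:
{"name": "drive_tool", "arguments": {"deltas": [[[0,0,0.05],[0,0,0]],[[0,0,0],[0,0,0]],[[0,0,0],[0,0,0]]]}}

```text
clock: 36.25
position: [547.0, -284.9, 127.1]
ee_rot: [0.059, 0.998, -0.002, 0.002]
contact_force: [-1.1, 1.5, 4.0]
gripper_width: 55.6
grasp_force: 65.0
```

Request:
{"name": "drive_tool", "arguments": {"deltas": [[[0,0,0],[0,0,0]],[[0,0,0],[0,0,0]],[[0,0,0],[0,0,0]],[[0,0,0],[0,0,0]],[[0,0,0],[0,0,0]],[[0,0,0],[0,0,0]],[[0,0,0],[0,0,0]]], "claw": 8.5}}

```text
clock: 36.95
position: [546.9, -284.9, 126.3]
ee_rot: [0.059, 0.998, -0.002, 0.002]
contact_force: [0.2, -0.2, -0.4]
gripper_width: 85.4
grasp_force: 0.0
```

Request:
{"name": "drive_tool", "arguments": {"deltas": [[[0,0,-1.5],[0,0,0]],[[0,0,-3],[0,0,0]],[[0,0,-4],[0,0,0]],[[0,0,-4.5],[0,0,0]],[[0,0,-4.5],[0,0,0]],[[0,0,-4.5],[0,0,0]],[[0,0,-4],[0,0,0]],[[0,0,0],[0,0,0]],[[0,0,0],[0,0,0]]]}}

```text
clock: 37.85
position: [546.0, -283.8, 387.3]
ee_rot: [0.059, 0.998, -0.002, 0.003]
contact_force: [-0.3, 0.1, -1.0]
gripper_width: 85.0
grasp_force: 0.0
```

```bash
python3 - <<'E'
from h import *
s=arm.read_state();print(s['clock'],s['position'])
snap('scene','s3');a=cv2.imread('pics/s0.png').astype(int);b=cv2.imread('pics/s3.png').astype(int)
d=np.abs(a-b).mean(2)
for n,(y0,y1,x0,x1) in dict(scanner=(215,305,190,245),pack_a=(160,200,385,410),pack_b=(150,180,428,455),rack=(235,300,340,435),bottle=(278,335,248,285),kitedge=(225,265,275,345)).items():print(n,d[y0:y1,x0:x1].mean().round(1))
A=cv2.convertScaleAbs(b.astype(np.uint8)[130:310,180:460],alpha=1.5);cv2.imwrite('pics/s3v.png',cv2.resize(A,None,fx=2.8,fy=2.8,interpolation=cv2.INTER_CUBIC))
E
```

```text
37.85 [ 546.01197536 -283.84911116  387.26885651]
scanner 25.8
pack_a 4.2
pack_b 4.8
rack 4.5
bottle 8.4
kitedge 7.8
```

View pics/s3v.png

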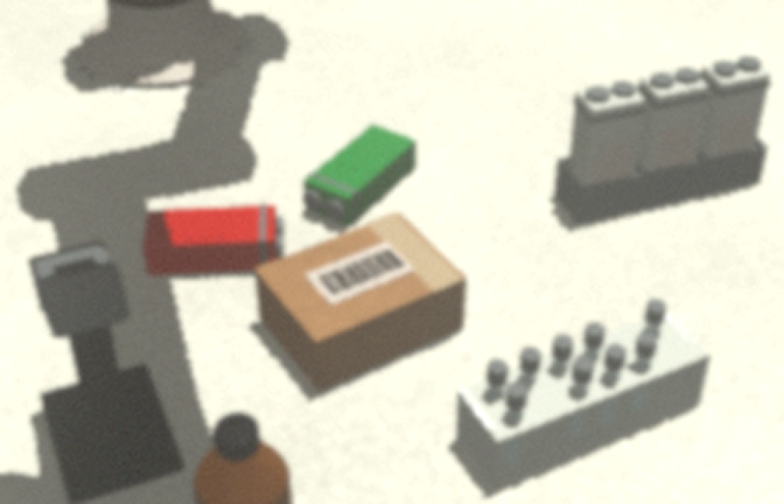

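The scanner stands upright in its dock at (90,370), and the three packs are level in the carrier at (665,130). The carton, tube rack and bottle are undisturbed.

```bash
python3 -c "
from bench import arm
print(arm.job_done())"
```

```text
the job is handed in; nothing more can be done
None
```

I handed the job in at about 38 s: the pack is upright in the middle bay, the scanner was held on the label for over two seconds from about 15 cm, and it is back in its dock. The judge's verdict was not shown.

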